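Lay out the overhaul kit on the mat

ROBOT

A 6-joint arm with a two-finger parallel gripper is mounted at the origin on a cart in front of the work surface, level with it; the furniture and walls round the work are solid. World frame = base frame: x ahead of the robot, y to its left, z up, the work surface at z = 0. Lengths are in m, angles in rad, forces in N, time in s.
With the tool pointing down it reaches from about 0.35 to 0.925 m from the base axis. Payload 6.4 kg.
Tool frame: the origin (TCP) lies midway between the tips of the shut fingers; the grasp point (between the pads) lies 19 mm behind it (env.grip_depth is the distance from the TCP to the grasp point, in m); z points along the fingers, y is the line along which they close (so a half turn about z gives the same grasp; the last joint's range is limited). The gripper opens to 85 mm and grips with 20 to 120 N. Pads are 22 mm wide; open, the fingers measure 114 mm over their backs; the gripper's body (76 mm by 85 mm) begins 54 mm behind the grasp point. The pads swing forward as they close: fully open they stand 13 mm farther back than shut.
Start: joints at [-1.385, 0.245, 1.558, -0, 1.339, -0.174], TCP at [0.229, -0.608, 0.231] pointing down, gripper open.
Joint ranges: [-3.13, 3.13], [-1.02, 2.26], [0.13, 2.54], [-0.95, 4.09], [0.21, 2.88], [-2.74, 2.74]. Speed limits (rad/s): [2.57, 2.57, 3.14, 3.14, 3.14, 3.14].

INTERFACE

Orientations are given as a unit quaternion [w, x, y, z].
In Python, from plant import telemetry, cams, order, env gives the robot as it stands.
- The arm moves only by the tool jog_arm, never from a script. Its argument "increments" is a list of rows, each an object with "dp": the shift along the tool's x, y, z normalised to -1 to 1, where 1 is 10 cm, a list of three; "rotation": the turn, a rotation vector about the tool's x, y, z normalised to -1 to 1, where 1 is 180 degrees, a list of three. In form: [{"dp": [tx, ty, tz], "rotation": [rx, ry, rz]}, ...]. A call has 1 to 20 rows; each row is the pose to reach, as a shift and turn from the pose commanded when the call began, along the tool's axes at that moment, turning the shorter way round; what a row does not reach only later rows make up. A row lasts 1/12 s, in which the tool goes at most 41.7 mm and 7.16 degrees, less where a joint would pass 70% of its speed; a pose out of reach is approached as far as the arm can. A call with a number of a shift or a turn outside -1 to 1 is refused whole. A call with a gripper value outside its range is refused whole. "fingers" is the opening, from 0 (shut) to 1 (fully open), set as the call begins (left out, the last holds). The fingers move at their own pace and stop on an object; "force" is the grip in N (left out, the last holds). Time passes only in rows, so rows that repeat a pose let the fingers close. It gives the time, the measured TCP pose, the force, the opening and the grip force at its end, in the units of the state.
- telemetry.read_state(): the state, without advancing time (a new reading comes with each control period).
- cams.capture(name): name is "side" or "top" or "wrist"; returns the picture (400x640x3 uint8, blue, green, red); there is no depth.
- cams.get_calibration(name): a dict with "fx", "fy", "cx", "cy" (pixels), "world_from_camera" (4x4, takes a point from camera to world coordinates). Camera axes: x right, y up, looking along -z (the intrinsics and any distortion apply to the point x, -y, -z); pixel columns grow to the right and rows downward; lengths in m; the calibration is good to about 2 mm. A picture is of the moment at which its call begins: read the wrist's pose just before it. get_calibration takes no time and is no camera call; for the wrist camera it gives the pose at the moment of the call.
- order.hand_in(): hands the job in; it is judged then, once.
Trained networks look in the newest picture that a camera, given by its name, has taken for a name from the list of things; names that differ only in an ending like _2 or _b are one class to them, and where a whole thing is asked for, a point or a joint stands for the part that bears it (a point fixed in the world has none). Each returns a list of dicts, best first, with "conf" (0 to 1); they miss things now and then, are a little off and sometimes report something else, mostly with a low value. They report only what shows in the picture. A call takes as long as a camera call.
- cams.boxes_of(camera, label): "bbox" ([centre column, centre row, width, height] in pixels, round what is visible of it).
- cams.mark_of(camera, label): "location" ([column, row] in pixels: a listed point, or the origin of a listed thing).
The state is a dict: "time_s": time; "joint_positions": joint angles; "qvel": joint speeds; "joint_torque": joint torques, N m; "tool_pos": TCP position; "tool_rot": TCP orientation; "contact_force": force on the tool from outside, world axes, zero at the start; "moment": the same for the moment, N m; "finger_gap": finger opening in m; "grasp_force": force on a finger pad.
Only numpy, scipy, OpenCV 4.12 (cv2) and the standard library are available. Lean on these libraries where they do the work, as an engineer would, in place of code of your own. Each camera call takes 0.05 s, during which the arm holds its last target. There are 200 camera calls.

TASK

Lay out the overhaul kit on the grey mat for the next shift: put the cream box in the middle of the mat, midway between the two coloured plates and with its long side along the mat's length, then the small blue box centred on top of it and lined up with it, and then the bearing flat on the middle of the blue box. Stand the black star knob on its foot in the middle of the green plate, and lay the tally counter flat, right way up as it lies now, in the middle of the yellow plate. Leave the spring clamp where it is.

Things in the scene. Friction and masses are not known exactly. Their poses are not given: they have to be found in the camera images.
- layout_mat: grey mat fixed on the worktop, 112 mm (x) by 326 mm (its length, along its y), 3 mm thick, a 4 mm aluminium strip at each end; origin at the centre of its underside, z up. It lies crosswise, turned up to 15 degrees. The plates lie on it 115 mm either side of its middle. Keep clear of the fixed black fence, 82 mm high, along the table's front edge at x = 0.32, from y = -0.21 leftwards
- green_plate: round green plate, 72 mm across, 3.4 mm thick, fixed on one end of the mat (either end); origin at the centre of its underside, so its top is 3.4 mm above the origin
- yellow_plate: round yellow plate, 72 mm across, 3.4 mm thick, fixed on the other end of the mat; origin at the centre of its underside, so its top is 3.4 mm above the origin
- label_box: closed cream carton, 60 mm (x) by 90 mm (y, its long side) by 34 mm high, about 0.06 kg, loose; origin at the centre of its underside, z up; grasp across the 60 mm
- staple_box: closed blue carton, 42 mm (x) by 72 mm (y, its long side) by 30 mm high, smaller than the cream one, lying beside the mat (the blue box and blue cases at the far right end and the back of the table are others, out of the job); about 0.06 kg, loose; origin at the centre of its underside, z up; grasp across the 42 mm
- bearing: bright steel ball bearing lying flat, 35 mm across, 11 mm thick, about 0.09 kg, loose; origin at the centre of its underside, z up
- star_knob: black star-shaped hand knob, 40 mm across, 32 mm high, about 0.05 kg, loose, standing on its metal foot of 18 mm diameter; the star is the part from 12 to 32 mm above the foot; origin at the centre of the underside of the foot, z up
- tally_counter: round hand tally counter, white with a small dark window, lying flat, about 0.08 kg, loose; its round body is 44 mm across and 22 mm high, with its centre 5 mm to +y of the origin, and a small lever sticks out 10 mm to -y; origin on the table under the middle of the whole (body and lever), z up
- spring_clamp: black spring clamp with orange tips, 44 mm (x) by 103 mm (y) by 20 mm high, loose; a bystander, to be left where it lies; origin at the centre of its underside

How it is judged:
By the outcome, as a careful person would: the job done as asked, in the order asked, and still so for the second after the job is handed in, with the robot touching nothing.
It also fails if it takes over 115 s, if anything falls off the work surface, if the arm or the gripper's body presses on something with over 40 N, if the wrist force passes 120 N, or if a joint passes its speed limit or range.

## Working session

There is one attempt and no reset: what is moved stays moved. The work goes in short steps, Python scripts to look and compute and a tool call to move; the robot and the scene stay as the last step left them, time stands still between calls to the robot, and variables do not carry over. Pictures are saved under pics/ and viewed, at most 14 in all, crops included, and the job is handed in when it is done.

Besides the shell and the picture viewer there is one more tool, called after "Call:" as name(argument=value, ...), one argument or row to a line, values as JSON. jog_arm: Moves the arm, as the interface text tells. Scaled input: -1 to 1 covers 10 cm each way for a shift and 180 degrees each way for a turn. Its arguments: {"type":"object","properties":{"increments":{"type":"array"},"fingers":{"type":"number"},"force":{"type":"number"}},"required":["increments"]}

```bash
ls; mkdir -p pics; cat > h.py <<'E'
import numpy as np, cv2
from plant import telemetry, cams, order, env
def ray(c,px):
    k=cams.get_calibration(c); T=np.array(k["world_from_camera"])
    d=np.array([(px[0]-k["cx"])/k["fx"],-(px[1]-k["cy"])/k["fy"],-1.])
    return T[:3,3],T[:3,:3]@d
def at(c,px,z):
    o,d=ray(c,px); return o+d*(z-o[2])/d[2]
def proj(c,p):
    k=cams.get_calibration(c); T=np.array(k["world_from_camera"])
    q=T[:3,:3].T@(np.array(p)-T[:3,3]); return np.array([k["cx"]+k["fx"]*q[0]/-q[2],k["cy"]+k["fy"]*q[1]/q[2]])
E
python3 - <<'E'
from h import *
print(telemetry.read_state())
for c in["top","side","wrist"]:
    k=cams.get_calibration(c);print(c,{a:(np.round(b,3).tolist()) for a,b in k.items()})
    cv2.imwrite(f"pics/{c}0.png",cams.capture(c))
for l,z in [("green_plate",.003),("yellow_plate",.003),("layout_mat",0),("label_box",0),("staple_box",0),("bearing",0),("star_knob",0),("tally_counter",0),("spring_clamp",0)]:
  for c in["top","side"]:
    for r in cams.mark_of(c,l)[:2]: print(l,c,round(r["conf"],2),np.round(r["location"]),at(c,r["location"],z).round(3))
E
```

```text
pics
{'time_s': 0.0, 'joint_positions': array([-1.38510454e+00,  2.45805453e-01,  1.55904758e+00,  1.73082610e-05,
        1.33867805e+00, -1.74065449e-01]), 'qvel': array([ 0.0008031 ,  0.00048122, -0.00079689,  0.00019186, -0.0001666 ,
       -0.00069712]), 'joint_torque': array([-1.69115516e-03, -4.29507637e+01, -3.26131761e+01, -2.21677069e-04,
        5.38529377e-03,  4.75497188e-06]), 'tool_pos': array([ 0.22875515, -0.60781256,  0.23016779]), 'tool_rot': array([-9.69246216e-04,  9.83865312e-01,  1.78908100e-01,  2.78579157e-06]), 'contact_force': array([ 0.35466971,  0.25708028, -0.34524097]), 'moment': array([ 0.01582898, -0.01292149, -0.00505307]), 'grasp_force': 0.0, 'finger_gap': 0.08512414799203734}
top {'fx': 371.678, 'fy': 371.678, 'cx': 324.418, 'cy': 203.093, 'world_from_camera': [[-0.055, 0.978, -0.201, 0.257], [-0.998, -0.055, 0.007, 0.016], [-0.004, 0.201, 0.98, 1.131], [0.0, 0.0, 0.0, 1.0]]}
side {'fx': 361.019, 'fy': 361.019, 'cx': 321.011, 'cy': 200.122, 'world_from_camera': [[1.0, 0.012, 0.013, 0.531], [0.002, 0.68, -0.733, -0.781], [-0.018, 0.733, 0.68, 0.766]
[... 617 characters left out ...]

layout_mat top 0.49 [367. 215.] [ 0.445 -0.121  0.   ]
layout_mat side 0.57 [305. 212.] [ 0.467 -0.008  0.   ]
label_box top 0.93 [203. 195.] [0.537 0.385 0.   ]
label_box side 0.87 [330. 139.] [0.551 0.384 0.   ]
staple_box top 0.68 [243. 190.] [0.544 0.261 0.   ]
staple_box side 0.47 [330. 155.] [0.55  0.285 0.   ]
bearing top 0.59 [228. 225.] [0.438 0.308 0.   ]
bearing side 0.4 [304. 152.] [0.452 0.305 0.   ]
star_knob top 0.51 [420. 206.] [ 0.463 -0.286  0.   ]
star_knob side 0.79 [340. 342.] [ 0.558 -0.414  0.   ]
tally_counter side 0.49 [346. 281.] [ 0.581 -0.254  0.   ]
spring_clamp top 0.93 [423. 207.] [ 0.46  -0.296  0.   ]
spring_clamp side 0.56 [296. 295.] [ 0.456 -0.294  0.   ]
```

View pics/top0.png

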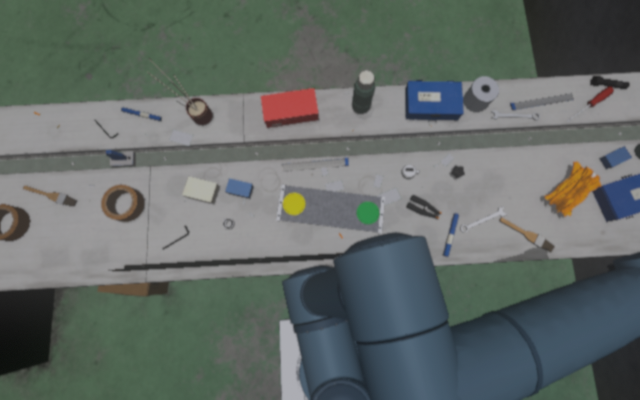

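View pics/side0.png

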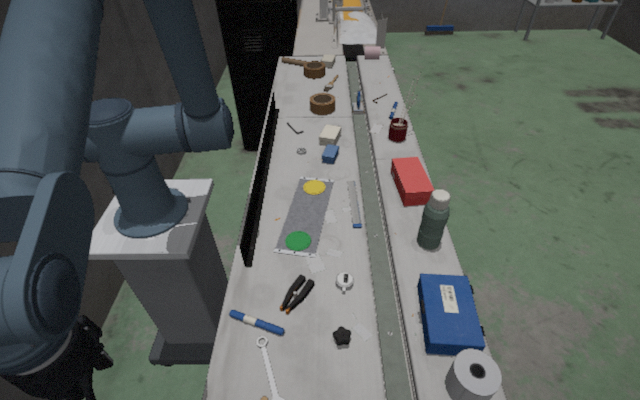

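The top view shows the cream box at (200,189), blue box (239,188), bearing (228,224), yellow plate (294,204) and green plate (368,212). The counter is at (409,171), clamp (423,206) and knob (457,171). The side view agrees with these. Next I'll take nearer looks with the wrist camera.

Call:
jog_arm(
  increments=[
    {"dp": [1, 0, -1], "rotation": [0, 0, 0.1145]},
    {"dp": [1, 0, -1], "rotation": [0, 0, 0.1145]},
    {"dp": [1, 0, -1], "rotation": [0, 0, 0.1145]},
    {"dp": [1, 0, -1], "rotation": [0, 0, 0.1145]},
    {"dp": [1, 0, -1], "rotation": [0, 0, 0.1145]},
  ],
)

```text
time_s: 1.47
tool_pos: [0.3251, -0.5735, 0.336]
tool_rot: [0.004, 1.0, 0.003, 0.001]
contact_force: [-0.8, 0.0, 0.1]
finger_gap: 0.0856
grasp_force: 0.0
```

Call:
jog_arm(
  increments=[
    {"dp": [1, -1, 0], "rotation": [0, 0, 0]},
    {"dp": [1, -1, 0], "rotation": [0, 0, 0]},
    {"dp": [1, -1, 0], "rotation": [0, 0, 0]},
    {"dp": [1, -1, 0], "rotation": [0, 0, 0]},
  ],
)

```text
time_s: 1.8
tool_pos: [0.4237, -0.4701, 0.3287]
tool_rot: [-0.002, 1.0, 0.002, -0.001]
contact_force: [-0.5, -0.4, 0.2]
finger_gap: 0.0853
grasp_force: 0.0
```

Call:
jog_arm(
  increments=[
    {"dp": [0.6, -1, 0], "rotation": [0, 0, 0]},
    {"dp": [0.6, -1, 0], "rotation": [0, 0, 0]},
    {"dp": [0.6, -1, 0], "rotation": [0, 0, 0]},
    {"dp": [0.6, -1, 0], "rotation": [0, 0, 0]},
  ],
)

```text
time_s: 2.13
tool_pos: [0.4836, -0.369, 0.3289]
tool_rot: [-0.002, 1.0, 0.003, -0.001]
contact_force: [0.5, 0.5, -0.5]
finger_gap: 0.0853
grasp_force: 0.0
```

Call:
jog_arm(
  increments=[
    {"dp": [0, -1, 0], "rotation": [0, 0, 0]},
    {"dp": [0, -1, 0], "rotation": [0, 0, 0]},
    {"dp": [0, -1, 0], "rotation": [0, 0, 0]},
    {"dp": [0, -1, 0], "rotation": [0, 0, 0]},
    {"dp": [0, -1, 0], "rotation": [0, 0, 0]},
  ],
)

```text
time_s: 2.55
tool_pos: [0.4817, -0.2736, 0.3301]
tool_rot: [-0.0, 1.0, 0.0, -0.001]
contact_force: [-0.2, -0.5, -0.1]
finger_gap: 0.0856
grasp_force: 0.0
```

```bash
python3 - <<'E'
from h import *
cams.capture("wrist");
cv2.imwrite("pics/w1.png",cams.capture("wrist"))
print(telemetry.read_state()["tool_pos"],np.round(cams.get_calibration("wrist")["world_from_camera"],3).tolist(),telemetry.read_state()["time_s"])
for l,z in [("green_plate",.003),("yellow_plate",.003),("layout_mat",0),("star_knob",0),("tally_counter",0),("spring_clamp",0)]:
    for r in cams.mark_of("wrist",l)[:2]: print(l,round(r["conf"],2),np.round(r["location"]),at("wrist",r["location"],z).round(3))
E
```

```text
[ 0.48184944 -0.27464674  0.33044427] [[-0.001, 0.947, 0.32, 0.564], [-1.0, -0.001, -0.0, -0.275], [0.0, -0.32, 0.947, 0.472], [0.0, 0.0, 0.0, 1.0]] 2.65
green_plate 0.85 [213. 168.] [ 0.453 -0.122  0.003]
yellow_plate 0.55 [ 48. 140.] [0.493 0.103 0.003]
layout_mat 0.71 [135. 156.] [ 0.47  -0.011  0.   ]
star_knob 0.58 [425.  89.] [ 0.56  -0.414  0.   ]
tally_counter 0.58 [316.  75.] [ 0.579 -0.269  0.   ]
spring_clamp 0.57 [337. 166.] [ 0.455 -0.298  0.   ]
```

Call:
jog_arm(
  increments=[
    {"dp": [0, -1, 0], "rotation": [0, 0, 0]},
    {"dp": [0, -1, 0], "rotation": [0, 0, 0]},
    {"dp": [0, -1, 0], "rotation": [0, 0, 0]},
    {"dp": [0, -1, 0], "rotation": [0, 0, 0]},
  ],
)

```text
time_s: 3.28
tool_pos: [0.4825, -0.1705, 0.3316]
tool_rot: [-0.0, 1.0, 0.002, 0.0]
contact_force: [-0.1, -0.9, -0.0]
finger_gap: 0.0855
grasp_force: 0.0
```

Call:
jog_arm(
  increments=[
    {"dp": [0, -1, 0], "rotation": [0, 0, 0]},
    {"dp": [0, -1, 0], "rotation": [0, 0, 0]},
    {"dp": [0, -1, 0], "rotation": [0, 0, 0]},
    {"dp": [0, -1, 0], "rotation": [0, 0, 0]},
  ],
)

```text
time_s: 3.62
tool_pos: [0.4825, -0.0712, 0.3316]
tool_rot: [-0.0, 1.0, 0.002, 0.0]
contact_force: [0.8, 0.0, 0.4]
finger_gap: 0.0854
grasp_force: 0.0
```

Call:
jog_arm(
  increments=[
    {"dp": [0, -1, 0], "rotation": [0, 0, 0]},
    {"dp": [0, -1, 0], "rotation": [0, 0, 0]},
    {"dp": [0, -1, 0], "rotation": [0, 0, 0]},
    {"dp": [0, -1, 0], "rotation": [0, 0, 0]},
  ],
)

```text
time_s: 3.95
tool_pos: [0.4827, 0.0282, 0.3314]
tool_rot: [-0.0, 1.0, 0.002, 0.0]
contact_force: [-0.8, 0.1, -0.5]
finger_gap: 0.0852
grasp_force: 0.0
```

Call:
jog_arm(
  increments=[
    {"dp": [0, -1, 0], "rotation": [0, 0, 0]},
    {"dp": [0, -1, 0], "rotation": [0, 0, 0]},
    {"dp": [0, -1, 0], "rotation": [0, 0, 0]},
    {"dp": [0, -1, 0], "rotation": [0, 0, 0]},
  ],
)

```text
time_s: 4.28
tool_pos: [0.483, 0.1277, 0.3312]
tool_rot: [0.0, 1.0, 0.001, 0.0]
contact_force: [1.0, 0.4, 0.3]
finger_gap: 0.0857
grasp_force: 0.0
```

Call:
jog_arm(
  increments=[
    {"dp": [0, -1, 0], "rotation": [0, 0, 0]},
    {"dp": [0, -1, 0], "rotation": [0, 0, 0]},
    {"dp": [0, -1, 0], "rotation": [0, 0, 0]},
    {"dp": [0, -1, 0], "rotation": [0, 0, 0]},
    {"dp": [0, -1, 0], "rotation": [0, 0, 0]},
  ],
)

```text
time_s: 4.7
tool_pos: [0.4833, 0.2255, 0.331]
tool_rot: [0.001, 1.0, -0.0, -0.0]
contact_force: [-0.4, -1.2, 0.1]
finger_gap: 0.0853
grasp_force: 0.0
```

```bash
python3 - <<'E'
from h import *
cams.capture("wrist");
cv2.imwrite("pics/w2.png",cams.capture("wrist"))
print(telemetry.read_state()["tool_pos"],telemetry.read_state()["tool_rot"],np.round(cams.get_calibration("wrist")["world_from_camera"],3).tolist())
for l,z in [("green_plate",.003),("yellow_plate",.003),("layout_mat",0),("label_box",0),("staple_box",0),("bearing",0)]:
    for r in cams.mark_of("wrist",l)[:2]: print(l,round(r["conf"],2),np.round(r["location"]),at("wrist",r["location"],z).round(3))
E
```

```text
[0.4831648  0.2248883  0.33114113] [ 3.93795832e-04  9.99999291e-01 -1.12350888e-03 -3.51032262e-05] [[-0.002, 0.948, 0.319, 0.565], [-1.0, -0.002, 0.001, 0.224], [0.001, -0.319, 0.948, 0.473], [0.0, 0.0, 0.0, 1.0]]
green_plate 0.65 [560. 171.] [ 0.449 -0.12   0.003]
yellow_plate 0.63 [286. 100.] [0.548 0.27  0.003]
yellow_plate 0.62 [409. 141.] [0.493 0.101 0.003]
layout_mat 0.92 [485. 157.] [ 0.469 -0.01   0.   ]
layout_mat 0.54 [203.  99.] [0.549 0.383 0.   ]
label_box 0.71 [200. 100.] [0.548 0.387 0.   ]
staple_box 0.55 [288. 102.] [0.545 0.269 0.   ]
staple_box 0.33 [560. 169.] [ 0.452 -0.119  0.   ]
bearing 0.86 [268. 174.] [0.445 0.301 0.   ]
```

View pics/w2.png

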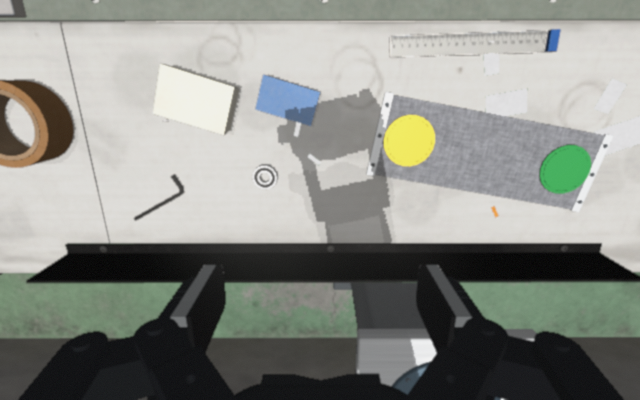

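View pics/w1.png

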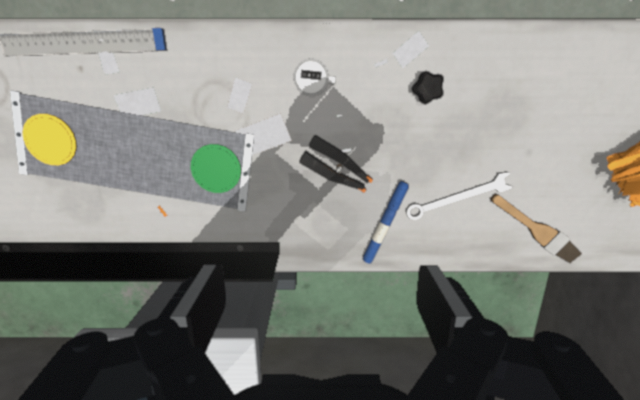

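w2 shows the cream box at (197,100), blue box (288,100), bearing (265,177), yellow plate (409,140) and green plate (565,168). In w1 the counter is at (311,75) with its lever at lower right, and the knob is at (428,87). I'll fit the outlines for poses.

```bash
cat >> h.py <<'E'
from scipy.optimize import minimize
def hull_mask(c,pts):
    q=np.array([proj(c,p) for p in pts],np.float32); m=np.zeros((1600,2560),np.uint8)
    cv2.fillConvexPoly(m,cv2.convexHull(np.round((q+.5)*4).astype(np.int32)),1); return m
def fitbox(c,mask,dims,x0,z=0.):
    M=cv2.resize(mask,(2560,1600),interpolation=cv2.INTER_LINEAR)>127
    dx,dy,h=dims
    def cost(v):
        C,S=np.cos(v[2]),np.sin(v[2])
        P=[(v[0]+C*a-S*b,v[1]+S*a+C*b,z+k) for a in(-dx/2,dx/2) for b in(-dy/2,dy/2) for k in(0,h)]
        m=hull_mask(c,P)>0
        return 1-(m&M).sum()/(m|M).sum()
    best=None
    for y in np.radians([-60,-30,0,30,60,90]):
        r=minimize(cost,[x0[0],x0[1],y],method="Nelder-Mead",options=dict(initial_simplex=[[x0[0],x0[1],y],[x0[0]+.01,x0[1],y],[x0[0],x0[1]+.01,y],[x0[0],x0[1],y+.3]],xatol=1e-4,fatol=1e-4))
        if best is None or r.fun<best.fun: best=r
    return best.x,best.fun
def blob(img,lo,hi,near,rad):
    hsv=cv2.cvtColor(img,cv2.COLOR_BGR2HSV); m=cv2.inRange(hsv,np.array(lo),np.array(hi))
    d=np.zeros_like(m); cv2.circle(d,tuple(int(a) for a in near),rad,255,-1); m&=d
    m=cv2.morphologyEx(m,cv2.MORPH_CLOSE,np.ones((3,3),np.uint8))
    n,L,S,_=cv2.connectedComponentsWithStats(m); i=1+np.argmax(S[1:,4]); return ((L==i)*255).astype(np.uint8)
def cen(m):
    c=max(cv2.findContours(m,0,1)[0],key=cv2.contourArea); return np.array(cv2.fitEllipse(c)[0])
E
python3 - <<'E'
from h import *
im=cv2.imread("pics/w2.png"); hsv=cv2.cvtColor(im,cv2.COLOR_BGR2HSV)
for p in[(195,95),(233,108),(245,90),(280,90),(300,115),(317,98),(409,140),(565,168)]: print(p,hsv[p[1],p[0]])
yp=at("wrist",cen(blob(im,(20,120,80),(35,255,255),(409,140),45)),.0064)
gp=at("wrist",cen(blob(im,(45,100,40),(80,255,255),(565,168),45)),.0064)
print(yp,gp,(yp+gp)/2,np.linalg.norm(yp-gp),np.degrees(np.arctan2(*(yp-gp)[:2])))
mb=blob(im,(100,90,30),(120,255,255),(288,100),50); print(mb.sum()/255,fitbox("wrist",mb,(.042,.072,.03),(.545,.268)))
mc=blob(im,(20,15,60),(40,60,255),(195,100),65); print(mc.sum()/255,fitbox("wrist",mc,(.06,.09,.034),(.548,.387)))
cv2.imwrite("pics/m.png",np.hstack([im[40:200,100:350],cv2.cvtColor((mb|mc)[40:200,100:350],8)]))
E
```

```text
(195, 95) [ 27  11 241]
(233, 108) [ 23  22 105]
(245, 90) [ 15  10 209]
(280, 90) [107  92 206]
(300, 115) [107  91 131]
(317, 98) [108  93 197]
(409, 140) [ 29 152 241]
(565, 168) [ 67 154 176]
[0.49434225 0.10335599 0.0064    ] [ 0.45369202 -0.12142307  0.0064    ] [ 0.47401714 -0.00903354  0.0064    ] 0.22842518083311775 10.250876504005793Traceback (most recent call last):
  File "<stdin>", line 7, in <module>
  File "h.py", line 26, in fitbox
    r=minimize(cost,[x0[0],x0[1],y],method="Nelder-Mead",options=dict(initial_simplex=[[x0[0],x0[1],y],[x0[0]+.01,x0[1],y],[x0[0],x0[1]+.01,y],[x0[0],x0[1],y+.3]],xatol=1e-4,fatol=1e-4))
    res = _minimize_neldermead(fun, x0, args, callback, bounds=bounds,
                               **options)
    fxcc = func(xcc)
    fx = function(np.copy(x), *(wrapper_args + args))
  File "h.py", line 22, in cost
    m=hull_mask(c,P)>0
      ~~~~~~~~~^^^^^
  File "h.py", line 14, in hull_mask
    q=np.array([proj(c,p) for p in pts],np.float32); m=np.zeros((1600,2560),np.uint8)
                ~~~~^^^^^
  File "h.py", line 10, in proj
    k=cams.get_calibration(c); T=np.array(k["world_from_camera"])
ValueError: time passes only in moves, steps and waits
```

```bash
python3 - <<'E'
s=open("h.py").read()
s=s.replace("import numpy as np, cv2\n","import numpy as np, cv2, functools, time\n",1)
s=s.replace("def ray(","K={}\ndef cal(c):\n    if c not in K: K[c]=cams.get_calibration(c)\n    return K[c]\ndef grab(n,c='wrist'):\n    K.pop(c,None); cal(c); i=cams.capture(c); cv2.imwrite(f'pics/{n}.png',i); return i\ndef ray(",1)
s=s.replace("k=cams.get_calibration(c); T","k=cal(c); T")
open("h.py","w").write(s)
E
python3 - <<'E'
from h import *
im=cv2.imread("pics/w2.png"); cal("wrist")
mb=blob(im,(100,70,30),(120,255,255),(288,100),50); print(mb.sum()/255,fitbox("wrist",mb,(.042,.072,.03),(.545,.268)))
mc=blob(im,(0,0,222),(180,60,255),(195,100),55); print(mc.sum()/255,fitbox("wrist",mc,(.06,.09,0),(.548,.387),.034))
cv2.imwrite("pics/m.png",np.hstack([im[40:200,100:350],cv2.cvtColor((mb|mc)[40:200,100:350],8)]))
E
```

```text
1994.0 (array([ 0.54819331,  0.26796012, -0.28631402]), np.float64(0.021263444183459046))
3792.0 (array([ 0.54819178,  0.38638164, -0.30929033]), np.float64(0.042330308171231845))
```

View pics/m.png

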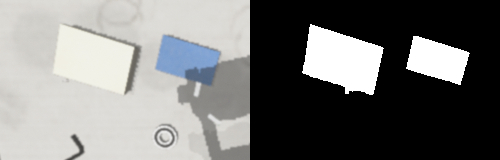

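Blue fits at (0.548, 0.268) with yaw −16.4°, cream at (0.548, 0.386) with yaw −17.7°, and the mat middle at (0.474, −0.009) with yaw −10.25°. I'll move over the cream box and check it from near.

Call:
jog_arm(
  increments=[
    {"dp": [0.35, -0.8, 0.5], "rotation": [0, 0, 0]},
    {"dp": [0.35, -0.8, 0.5], "rotation": [0, 0, 0]},
    {"dp": [0.35, -0.8, 0.5], "rotation": [0, 0, 0]},
    {"dp": [0.35, -0.8, 0.5], "rotation": [0, 0, 0]},
  ],
)

```text
time_s: 5.43
tool_pos: [0.5166, 0.3083, 0.2777]
tool_rot: [0.001, 1.0, 0.001, -0.003]
contact_force: [0.2, -0.5, -0.3]
finger_gap: 0.085
grasp_force: 0.0
```

Call:
jog_arm(
  increments=[
    {"dp": [0.3, -0.81, 0.5], "rotation": [0, 0, -0.4]},
    {"dp": [0.3, -0.81, 0.5], "rotation": [0, 0, -0.4]},
    {"dp": [0.3, -0.81, 0.5], "rotation": [0, 0, -0.4]},
    {"dp": [0.3, -0.81, 0.5], "rotation": [0, 0, -0.4]},
    {"dp": [0.3, -0.81, 0.5], "rotation": [0, 0, -0.4]},
    {"dp": [0.3, -0.81, 0.5], "rotation": [0, 0, -0.4]},
    {"dp": [0.3, -0.81, 0.5], "rotation": [0, 0, -0.4]},
    {"dp": [0.3, -0.81, 0.5], "rotation": [0, 0, -0.4]},
    {"dp": [0.3, -0.81, 0.5], "rotation": [0, 0, -0.4]},
    {"dp": [0.3, -0.81, 0.5], "rotation": [0, 0, -0.4]},
    {"dp": [0.3, -0.81, 0.5], "rotation": [0, 0, -0.4]},
    {"dp": [0.3, -0.81, 0.5], "rotation": [0, 0, -0.4]},
    {"dp": [0.3, -0.81, 0.5], "rotation": [0, 0, -0.4]},
  ],
)

```text
time_s: 6.52
tool_pos: [0.5476, 0.3874, 0.2319]
tool_rot: [0.0, 0.81, 0.587, 0.0]
contact_force: [-0.6, -0.4, 0.6]
finger_gap: 0.0854
grasp_force: 0.0
```

```bash
cat >> h.py <<'E'
def go(target,az=None):
    "print tool-frame move to target (world xyz) and yaw az of tool x in deg"
    s=telemetry.read_state(); w,x,y,z=s["tool_rot"]
    from scipy.spatial.transform import Rotation as R
    r=R.from_quat([x,y,z,w]).as_matrix(); a=np.degrees(np.arctan2(r[1,0],r[0,0]))
    print("t",round(s["time_s"],2),"tcp",s["tool_pos"].round(4),"az",a.round(2),"tilt",r[:2,2].round(4),"dp/10cm",(r.T@(np.array(target)-s["tool_pos"])*10).round(3),"rotz",None if az is None else round(((a-az+180)%360-180)/180,4))
E
python3 - <<'E'
from h import *
im=grab("c1"); hsv=cv2.cvtColor(im,cv2.COLOR_BGR2HSV)
p=proj("wrist",(.548,.386,.034)); print(p,hsv[int(p[1]),int(p[0])])
mc=blob(im,(0,0,222),(180,60,255),p,110); f=fitbox("wrist",mc,(.06,.09,0),(.548,.387),.034); print(mc.sum()/255,f,np.degrees(f[0][2]))
for b in ["label_box"]:
  for r in cams.mark_of("wrist",b): print(r["conf"],at("wrist",r["location"],0))
q=f[0];go((q[0],q[1],.005),np.degrees(q[2])+90)
cv2.imwrite("pics/c1m.png",np.vstack([im,cv2.cvtColor(mc,8)])[::2,::2])
E
```

```text
[320.88822416 170.7441644 ] [ 20  30 151]Traceback (most recent call last):
  File "<stdin>", line 4, in <module>
  File "h.py", line 39, in blob
    n,L,S,_=cv2.connectedComponentsWithStats(m); i=1+np.argmax(S[1:,4]); return ((L==i)*255).astype(np.uint8)
                                                     ~~~~~~~~~^^^^^^^^^
    return _wrapfunc(a, 'argmax', axis=axis, out=out, **kwds)
    return bound(*args, **kwds)
ValueError: attempt to get argmax of an empty sequence
```

View pics/c1.png

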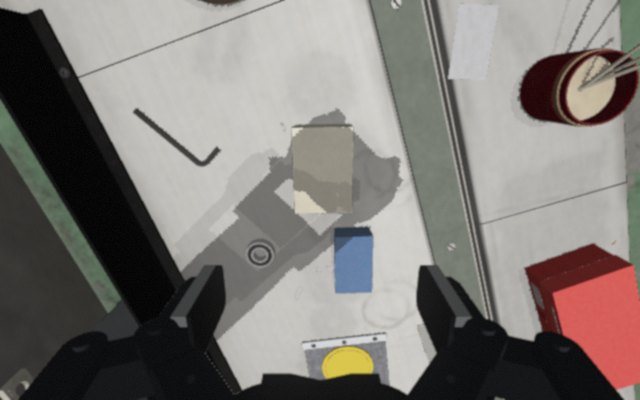

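c1 shows the cream box's top face centred at (323,170), against a prediction of (321,171), with its edges square to the image. That's good, so I'll descend and grasp.

Call:
jog_arm(
  increments=[
    {"dp": [0, 0.02, 0.8], "rotation": [0, 0, 0]},
    {"dp": [0, 0.02, 0.8], "rotation": [0, 0, 0]},
    {"dp": [0, 0.02, 0.8], "rotation": [0, 0, 0]},
  ],
)

```text
time_s: 6.82
tool_pos: [0.5446, 0.3846, 0.1424]
tool_rot: [-0.001, 0.809, 0.587, -0.007]
contact_force: [-2.3, -1.2, -2.0]
finger_gap: 0.0857
grasp_force: 0.0
```

Call:
jog_arm(
  increments=[
    {"dp": [0, 0, 0.8], "rotation": [0, 0, 0]},
    {"dp": [0, 0, 0.8], "rotation": [0, 0, 0]},
    {"dp": [0, 0, 0.8], "rotation": [0, 0, 0]},
  ],
)

```text
time_s: 7.07
tool_pos: [0.5447, 0.3849, 0.0643]
tool_rot: [-0.001, 0.809, 0.587, -0.007]
contact_force: [-1.6, -1.2, -1.7]
finger_gap: 0.085
grasp_force: 0.0
```

Call:
jog_arm(
  increments=[
    {"dp": [0, 0, 0.3], "rotation": [0, 0, 0]},
    {"dp": [0, 0, 0.5], "rotation": [0, 0, 0]},
    {"dp": [0, 0, 0.64], "rotation": [0, 0, 0]},
    {"dp": [0, 0, 0.64], "rotation": [0, 0, 0]},
    {"dp": [0, 0, 0.64], "rotation": [0, 0, 0]},
  ],
)

```text
time_s: 7.48
tool_pos: [0.55, 0.3876, 0.0088]
tool_rot: [0.0, 0.809, 0.588, 0.001]
contact_force: [0.2, -0.8, 0.1]
finger_gap: 0.0851
grasp_force: 0.0
```

Call:
jog_arm(
  increments=[
    {"dp": [0, 0, 0], "rotation": [0, 0, 0]},
    {"dp": [0, 0, 0], "rotation": [0, 0, 0]},
    {"dp": [0, 0, 0], "rotation": [0, 0, 0]},
    {"dp": [0, 0, 0], "rotation": [0, 0, 0]},
    {"dp": [0, 0, 0], "rotation": [0, 0, 0]},
    {"dp": [0, 0, 0], "rotation": [0, 0, 0]},
    {"dp": [0, 0, 0], "rotation": [0, 0, 0]},
    {"dp": [0, 0, 0], "rotation": [0, 0, 0]},
  ],
  fingers=0.5,
  force=25,
)

```text
time_s: 8.15
tool_pos: [0.5509, 0.388, 0.0098]
tool_rot: [0.0, 0.809, 0.588, 0.002]
contact_force: [-1.0, -0.3, 6.4]
finger_gap: 0.0598
grasp_force: 28.6
```

Call:
jog_arm(
  increments=[
    {"dp": [0, 0, -0.4], "rotation": [0, 0, 0]},
    {"dp": [0, 0, -0.8], "rotation": [0, 0, 0]},
    {"dp": [0, 0, -0.8], "rotation": [0, 0, 0]},
    {"dp": [0, 0, -0.8], "rotation": [0, 0, 0]},
  ],
)

```text
time_s: 8.48
tool_pos: [0.5516, 0.3884, 0.0916]
tool_rot: [0.001, 0.809, 0.588, 0.004]
contact_force: [-0.7, -0.5, -0.6]
finger_gap: 0.0597
grasp_force: 27.9
```

Call:
jog_arm(
  increments=[
    {"dp": [-0.3, 0.04, 0], "rotation": [0, 0, 0]},
    {"dp": [-0.65, 0.08, 0], "rotation": [0, 0, 0]},
    {"dp": [-1, 0.124, 0], "rotation": [0, 0, 0]},
    {"dp": [-1, 0.124, 0], "rotation": [0, 0, 0]},
  ],
)

```text
time_s: 8.82
tool_pos: [0.5272, 0.2835, 0.0845]
tool_rot: [-0.0, 0.81, 0.586, -0.004]
contact_force: [0.1, -0.1, -0.9]
finger_gap: 0.0601
grasp_force: 27.9
```

Call:
jog_arm(
  increments=[
    {"dp": [-0.35, 0.04, 0], "rotation": [0, 0, 0]},
    {"dp": [-0.7, 0.08, 0], "rotation": [0, 0, 0]},
    {"dp": [-1, 0.124, 0], "rotation": [0, 0, 0]},
  ],
)

```text
time_s: 9.07
tool_pos: [0.5093, 0.1879, 0.0858]
tool_rot: [-0.001, 0.809, 0.588, -0.001]
contact_force: [0.1, 0.4, -1.3]
finger_gap: 0.0596
grasp_force: 27.9
```

Call:
jog_arm(
  increments=[
    {"dp": [-0.35, 0.04, 0], "rotation": [0, 0, 0]},
    {"dp": [-0.7, 0.08, 0], "rotation": [0, 0, 0]},
    {"dp": [-1, 0.124, 0], "rotation": [0, 0, 0]},
  ],
)

```text
time_s: 9.32
tool_pos: [0.4902, 0.0889, 0.0861]
tool_rot: [-0.001, 0.809, 0.588, -0.001]
contact_force: [0.9, -0.4, -0.4]
finger_gap: 0.06
grasp_force: 27.9
```

Call:
jog_arm(
  increments=[
    {"dp": [-0.35, 0.04, 0], "rotation": [0, 0, 0]},
    {"dp": [-0.7, 0.08, 0], "rotation": [0, 0, -0.043]},
    {"dp": [-0.9, 0.124, 0], "rotation": [0, 0, -0.043]},
    {"dp": [-1, 0.124, 0], "rotation": [0, 0, -0.043]},
    {"dp": [-1, 0.124, 0], "rotation": [0, 0, -0.043]},
    {"dp": [-1, 0.124, 0], "rotation": [0, 0, -0.043]},
  ],
)

```text
time_s: 9.82
tool_pos: [0.4724, -0.0081, 0.0867]
tool_rot: [-0.001, 0.768, 0.641, -0.0]
contact_force: [0.8, 0.5, -0.7]
finger_gap: 0.0601
grasp_force: 27.9
```

```bash
python3 - <<'E'
from h import *
im=grab("c2"); go((.474,-.009,.014),79.75); print(telemetry.read_state()["finger_gap"])
for v in [(.474,-.009,.01),(.4943,.1034,.0064)]: print(proj("wrist",v))
yp=at("wrist",cen(blob(im,(20,120,80),(35,255,255),proj("wrist",(.4943,.1034,.0064)),60)),.0064); print(yp)
E
```

```text
t 9.87 tcp [ 0.4726 -0.0076  0.0868] az 79.74 tilt [-0.0009  0.0007] dp/10cm [-0.011  0.017  0.728] rotz -0.0001
0.05968688678711763
[322.85125776 211.64474218]
[322.98726948  29.86410409]
[0.49276617 0.09844314 0.0064    ]
```

View pics/c2.png

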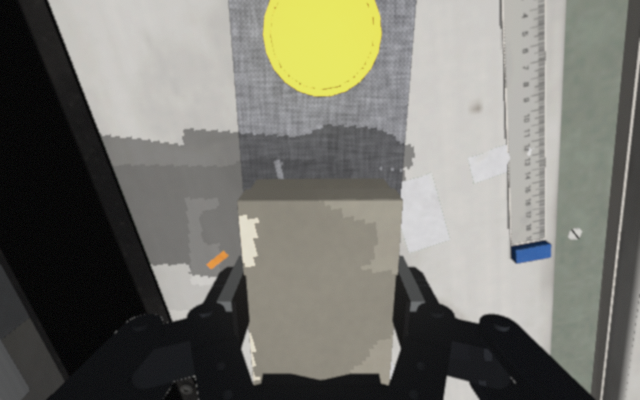

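c2 shows the yellow plate at (323,31), laterally where predicted, and the held box straight with its leading top edge at row 199.

```bash
python3 - <<'E'
from h import *
c,s=np.cos(np.radians(79.74)),np.sin(np.radians(79.74))
for d in (.043,.045,.047): print(d,proj("wrist",(.4726+d*c,-.0076+d*s,.111)))
E
```

```text
0.043 [320.19430472 197.75821088]
0.045 [320.19513087 192.56877593]
0.047 [320.19596567 187.32505837]
```

Call:
jog_arm(
  increments=[
    {"dp": [0.01, 0.017, 0.3], "rotation": [0, 0, 0]},
    {"dp": [0.01, 0.017, 0.5], "rotation": [0, 0, 0]},
    {"dp": [0.01, 0.017, 0.62], "rotation": [0, 0, 0]},
    {"dp": [0.01, 0.017, 0.7], "rotation": [0, 0, 0]},
    {"dp": [0.01, 0.017, 0.73], "rotation": [0, 0, 0]},
    {"dp": [0.01, 0.017, 0.74], "rotation": [0, 0, 0]},
    {"dp": [0.01, 0.017, 0.74], "rotation": [0, 0, 0]},
    {"dp": [0.01, 0.017, 0.74], "rotation": [0, 0, 0]},
  ],
)

```text
time_s: 10.53
tool_pos: [0.4756, -0.0078, 0.0141]
tool_rot: [0.001, 0.767, 0.641, 0.001]
contact_force: [-0.4, -0.6, -0.6]
finger_gap: 0.0596
grasp_force: 27.9
```

Call:
jog_arm(
  increments=[
    {"dp": [0, 0, 0], "rotation": [0, 0, 0]},
    {"dp": [0, 0, 0], "rotation": [0, 0, 0]},
    {"dp": [0, 0, 0], "rotation": [0, 0, 0]},
    {"dp": [0, 0, 0], "rotation": [0, 0, 0]},
    {"dp": [0, 0, 0], "rotation": [0, 0, 0]},
    {"dp": [0, 0, 0], "rotation": [0, 0, 0]},
  ],
  fingers=1,
)

```text
time_s: 11.03
tool_pos: [0.4748, -0.0079, 0.0134]
tool_rot: [0.0, 0.768, 0.641, 0.0]
contact_force: [-0.2, 0.2, 0.3]
finger_gap: 0.0854
grasp_force: 0.0
```

Call:
jog_arm(
  increments=[
    {"dp": [0, 0, -0.3], "rotation": [0, 0, 0]},
    {"dp": [0, 0, -0.7], "rotation": [0, 0, 0]},
    {"dp": [0, 0, -1], "rotation": [0, 0, 0]},
    {"dp": [0, 0, -1], "rotation": [0, 0, 0]},
  ],
)

```text
time_s: 11.37
tool_pos: [0.4793, -0.009, 0.12]
tool_rot: [0.005, 0.767, 0.641, 0.004]
contact_force: [1.0, -0.5, 0.0]
finger_gap: 0.0856
grasp_force: 0.0
```

Call:
jog_arm(
  increments=[
    {"dp": [0.4, 0, -0.5], "rotation": [0, 0, 0]},
    {"dp": [0.8, 0, -1], "rotation": [0, 0, 0]},
    {"dp": [0.8, 0, -1], "rotation": [0, 0, 0]},
    {"dp": [0.8, 0, -1], "rotation": [0, 0, 0]},
    {"dp": [0.8, 0, -1], "rotation": [0, 0, 0]},
    {"dp": [0.8, 0, -1], "rotation": [0, 0, 0]},
  ],
)

```text
time_s: 11.87
tool_pos: [0.4884, 0.0708, 0.2123]
tool_rot: [-0.0, 0.767, 0.641, -0.001]
contact_force: [1.2, -0.0, 0.1]
finger_gap: 0.0853
grasp_force: 0.0
```

```bash
python3 - <<'E'
from h import *
im=grab("c3")
yp=at("wrist",cen(blob(im,(20,120,80),(35,255,255),proj("wrist",(.4943,.1034,.0064)),80)),.0064)
g0=proj("wrist",(.4537,-.1214,.0064)); gp=at("wrist",cen(blob(im,(45,100,40),(80,255,255),g0,80)),.0064)
print(proj("wrist",(.4943,.1034,.0064)),g0,yp,gp,(yp+gp)/2,np.linalg.norm(yp-gp),np.degrees(np.arctan2(*(yp-gp)[:2])))
print(proj("wrist",(.474,-.009,.037)));go((.474,-.009,.3))
hsv=cv2.cvtColor(im,cv2.COLOR_BGR2HSV);p=proj("wrist",(.474,-.009,.037)).astype(int);print(hsv[p[1],p[0]],hsv[p[1]-20,p[0]])
E
```

```text
[320.51344493 136.07367509] [320.40424234 321.23115219] [0.49367234 0.10269306 0.0064    ] [ 0.45287336 -0.12175727  0.0064    ] [ 0.47327285 -0.00953211  0.0064    ] 0.2281282729488797 10.302332416289865
[320.43554875 250.04765691]
t 11.92 tcp [0.4879 0.0705 0.2114] az 79.73 tilt [-0.0031  0.    ] dp/10cm [-0.808  0.002 -0.886] rotz None
[ 24  15 243] [ 21  27 179]
```

View pics/c3.png

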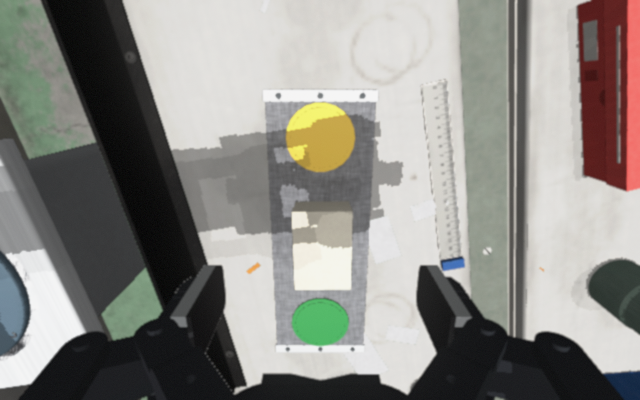

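c3 shows the cream box on the mat, rows 211–290 and columns 293–352, between yellow (320,137) and green (320,322). I'll measure it against the plates in the same picture.

```bash
python3 - <<'E'
from h import *
im=cv2.imread("pics/c3.png"); hsv=cv2.cvtColor(im,cv2.COLOR_BGR2HSV)
print(hsv[196:216:2,325].tolist(),hsv[286:296:2,325].tolist(),hsv[240,284:300:2].tolist(),hsv[270,284:298:2].tolist())
m=blob(im,(15,8,130),(40,90,255),(322,250),70); print(m.sum()/255)
f=fitbox("wrist",m,(.06,.09,0),(.474,-.009),.037); print(f,np.degrees(f[0][2]))
f=fitbox("wrist",m,(.06,.09,.034),(.474,-.009),.003); print(f,np.degrees(f[0][2]))
E
```

```text
[[150, 3, 94], [0, 0, 87], [15, 6, 89], [22, 27, 103], [21, 30, 109], [23, 30, 110], [21, 30, 112], [23, 29, 116], [23, 28, 154], [22, 27, 167]] [[30, 9, 245], [30, 11, 242], [30, 6, 181], [108, 8, 161], [113, 6, 164]] [[113, 7, 155], [120, 7, 147], [113, 7, 149], [120, 6, 157], [17, 12, 143], [22, 28, 163], [22, 28, 162], [22, 28, 162]] [[108, 7, 174], [114, 8, 170], [120, 7, 171], [120, 6, 168], [120, 5, 170], [25, 12, 234], [27, 11, 244]]
4768.0
(array([ 0.47397995, -0.01101779, -0.17073447]), np.float64(0.057666089874678805)) -9.782364583584567
(array([ 0.47209568, -0.01941524, -0.16758839]), np.float64(0.12629830160039202)) -9.602107404083037
```

Call:
jog_arm(
  increments=[
    {"dp": [0.4, 0.05, 0], "rotation": [0, 0, 0.034]},
    {"dp": [0.8, 0.1, 0], "rotation": [0, 0, 0.034]},
    {"dp": [1, 0.12, 0], "rotation": [0, 0, 0.034]},
    {"dp": [1, 0.12, 0], "rotation": [0, 0, 0.034]},
  ],
)

```text
time_s: 12.25
tool_pos: [0.5181, 0.169, 0.2108]
tool_rot: [-0.001, 0.8, 0.6, -0.001]
contact_force: [-0.0, -0.1, -0.0]
finger_gap: 0.0857
grasp_force: 0.0
```

Call:
jog_arm(
  increments=[
    {"dp": [0.4, 0, 0.2], "rotation": [0, 0, 0]},
    {"dp": [0.75, 0, 0.5], "rotation": [0, 0, 0]},
    {"dp": [1, 0, 0.8], "rotation": [0, 0, 0]},
    {"dp": [1, 0, 0.8], "rotation": [0, 0, 0]},
  ],
)

```text
time_s: 12.58
tool_pos: [0.5427, 0.2634, 0.1244]
tool_rot: [-0.003, 0.8, 0.6, -0.006]
contact_force: [-0.9, -0.2, -1.1]
finger_gap: 0.0853
grasp_force: 0.0
```

Call:
jog_arm(
  increments=[
    {"dp": [0.057, 0, 0.3], "rotation": [0, 0, 0]},
    {"dp": [0.057, 0, 0.5], "rotation": [0, 0, 0]},
    {"dp": [0.057, 0, 0.5], "rotation": [0, 0, 0]},
    {"dp": [0.057, 0, 0.5], "rotation": [0, 0, 0]},
    {"dp": [0.057, 0, 0.5], "rotation": [0, 0, 0]},
  ],
)

```text
time_s: 13.0
tool_pos: [0.5491, 0.2676, 0.0844]
tool_rot: [0.0, 0.801, 0.599, 0.0]
contact_force: [0.0, 0.1, 0.7]
finger_gap: 0.0851
grasp_force: 0.0
```

```bash
python3 - <<'E'
from h import *
im=grab("b1"); go((.5482,.268,.009),73.6)
m=blob(im,(100,60,20),(120,255,255),proj("wrist",(.5482,.268,.03)),90);print(m.sum()/255)
ys,xs=np.nonzero(m);print(xs.min(),xs.max(),ys.min(),ys.max())
f=fitbox("wrist",m,(.042,.072,.03),(.548,.268));print(f,np.degrees(f[0][2]));go((*f[0][:2],.009),90+np.degrees(f[0][2]))
E
```

```text
t 13.05 tcp [0.5496 0.2679 0.0851] az 73.56 tilt [0.0026 0.0006] dp/10cm [-0.004 -0.015  0.761] rotz -0.0002
7811.0
284 355 161 275
(array([ 0.54793655,  0.26606568, -0.2869254 ]), np.float64(0.0313896036243666)) -16.439614317803684
t 13.05 tcp [0.5496 0.2679 0.0851] az 73.56 tilt [0.0026 0.0006] dp/10cm [-0.023 -0.012  0.761] rotz -0.0
```

Call:
jog_arm(
  increments=[
    {"dp": [-0.01, -0.013, 0.3], "rotation": [0, 0, 0]},
    {"dp": [-0.01, -0.013, 0.55], "rotation": [0, 0, 0]},
    {"dp": [-0.01, -0.013, 0.7], "rotation": [0, 0, 0]},
    {"dp": [-0.01, -0.013, 0.76], "rotation": [0, 0, 0]},
    {"dp": [-0.01, -0.013, 0.76], "rotation": [0, 0, 0]},
    {"dp": [-0.01, -0.013, 0.76], "rotation": [0, 0, 0]},
  ],
)

```text
time_s: 13.55
tool_pos: [0.5481, 0.2681, 0.0089]
tool_rot: [0.0, 0.801, 0.599, 0.001]
contact_force: [-0.1, 0.4, 0.5]
finger_gap: 0.0856
grasp_force: 0.0
```

Call:
jog_arm(
  increments=[
    {"dp": [0, 0, 0], "rotation": [0, 0, 0]},
    {"dp": [0, 0, 0], "rotation": [0, 0, 0]},
    {"dp": [0, 0, 0], "rotation": [0, 0, 0]},
    {"dp": [0, 0, 0], "rotation": [0, 0, 0]},
    {"dp": [0, 0, 0], "rotation": [0, 0, 0]},
    {"dp": [0, 0, 0], "rotation": [0, 0, 0]},
    {"dp": [0, 0, 0], "rotation": [0, 0, 0]},
    {"dp": [0, 0, 0], "rotation": [0, 0, 0]},
    {"dp": [0, 0, 0], "rotation": [0, 0, 0]},
    {"dp": [0, 0, 0], "rotation": [0, 0, 0]},
  ],
  fingers=0.3,
  force=25,
)

```text
time_s: 14.38
tool_pos: [0.5476, 0.2682, 0.0084]
tool_rot: [0.0, 0.801, 0.599, 0.001]
contact_force: [-1.4, -0.3, 6.2]
finger_gap: 0.0415
grasp_force: 26.7
```

```bash
python3 - <<'E'
from h import *
s=telemetry.read_state(); print(s["finger_gap"],s["grasp_force"]); go((.474,-.010,.1),80)
E
```

```text
0.041504591063935566 26.7108553647995
t 14.38 tcp [0.5476 0.2682 0.0084] az 73.63 tilt [0.0015 0.0004] dp/10cm [-2.876  0.079 -0.918] rotz -0.0354
```

Call:
jog_arm(
  increments=[
    {"dp": [0, 0, -0.4], "rotation": [0, 0, 0]},
    {"dp": [0, 0, -0.8], "rotation": [0, 0, 0]},
    {"dp": [0, 0, -1], "rotation": [0, 0, 0]},
    {"dp": [0, 0, -1], "rotation": [0, 0, 0]},
  ],
)

```text
time_s: 14.72
tool_pos: [0.5504, 0.2691, 0.1134]
tool_rot: [0.002, 0.801, 0.599, 0.005]
contact_force: [0.9, 1.8, 0.5]
finger_gap: 0.0416
grasp_force: 26.0
```

Call:
jog_arm(
  increments=[
    {"dp": [-0.3, 0.006, 0], "rotation": [0, 0, 0]},
    {"dp": [-0.65, 0.013, 0], "rotation": [0, 0, 0]},
    {"dp": [-0.956, 0.02, 0], "rotation": [0, 0, 0]},
    {"dp": [-0.956, 0.02, 0], "rotation": [0, 0, 0]},
  ],
)

```text
time_s: 15.05
tool_pos: [0.5192, 0.172, 0.1051]
tool_rot: [-0.001, 0.802, 0.598, -0.002]
contact_force: [0.5, -0.3, 0.2]
finger_gap: 0.0422
grasp_force: 26.0
```

Call:
jog_arm(
  increments=[
    {"dp": [-0.35, 0.006, 0], "rotation": [0, 0, 0]},
    {"dp": [-0.7, 0.013, 0], "rotation": [0, 0, 0]},
    {"dp": [-0.956, 0.02, 0], "rotation": [0, 0, 0]},
  ],
)

```text
time_s: 15.3
tool_pos: [0.4951, 0.0821, 0.1059]
tool_rot: [-0.001, 0.801, 0.599, -0.001]
contact_force: [-0.1, 0.1, -0.9]
finger_gap: 0.0417
grasp_force: 26.0
```

Call:
jog_arm(
  increments=[
    {"dp": [-0.35, 0.006, 0], "rotation": [0, 0, -0.0344]},
    {"dp": [-0.65, 0.013, 0], "rotation": [0, 0, -0.0344]},
    {"dp": [-0.85, 0.013, 0], "rotation": [0, 0, -0.0344]},
    {"dp": [-0.956, 0.02, 0], "rotation": [0, 0, -0.0344]},
    {"dp": [-0.956, 0.02, 0], "rotation": [0, 0, -0.0344]},
    {"dp": [-0.956, 0.02, 0], "rotation": [0, 0, -0.0344]},
    {"dp": [-0.956, 0.02, 0], "rotation": [0, 0, -0.0344]},
  ],
)

```text
time_s: 15.88
tool_pos: [0.4719, -0.008, 0.107]
tool_rot: [-0.0, 0.767, 0.642, -0.0]
contact_force: [0.3, -0.1, -1.5]
finger_gap: 0.0417
grasp_force: 25.9
```

```bash
python3 - <<'E'
from h import *
im=grab("b2"); s=telemetry.read_state(); print(s["finger_gap"],s["grasp_force"]); go((.474,-.010,.046),80)
t=s["tool_pos"]; zb=t[2]-.0095
m=blob(im,(100,60,20),(120,255,255),proj("wrist",(t[0],t[1],zb+.03)),150);ys,xs=np.nonzero(m);print(xs.min(),xs.max(),ys.min(),ys.max())
c,sn=np.cos(np.radians(80)),np.sin(np.radians(80))
for d in (.032,.036,.04): print(d,proj("wrist",(t[0]+d*c,t[1]+d*sn,zb+.03)),proj("wrist",(t[0]+d*c,t[1]+d*sn,zb)))
for d in(-.045,.045): print("cream",proj("wrist",(.474+d*c,-.010+d*sn,.037)))
E
```

```text
0.041547653733670274 25.940400660037994
t 15.93 tcp [ 0.4719 -0.0079  0.1071] az 79.9 tilt [-0.0004  0.0004] dp/10cm [-0.018  0.025  0.611] rotz -0.0005
264 376 195 365
0.032 [320.18365395 221.51262135] [320.22281654 197.25742961]
0.036 [320.160757   211.86987496] [320.20436708 189.1568098 ]
0.04 [320.13740184 202.03416097] [320.18561554 180.92355845]
cream [323.90238184 274.89596742]
cream [324.09295703 150.32970555]
```

View pics/b2.png

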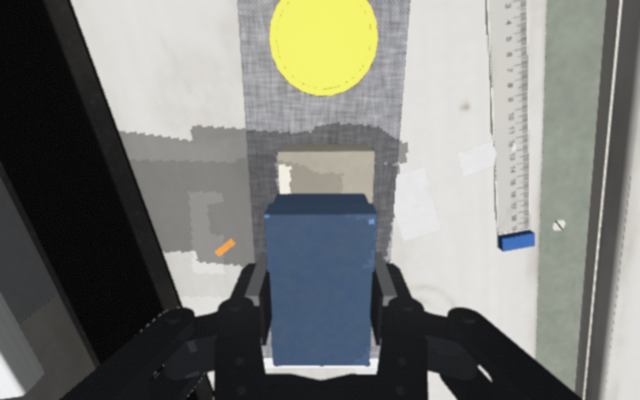

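b2 shows the held blue box with columns 264–376 and its leading edge at row 214, squarely over the cream box (columns 278–375, edge at row 151). A small lateral shift is needed, then I'll lower it.

Call:
jog_arm(
  increments=[
    {"dp": [-0.005, 0.034, 0.25], "rotation": [0, 0, 0]},
    {"dp": [-0.005, 0.034, 0.42], "rotation": [0, 0, 0]},
    {"dp": [-0.005, 0.034, 0.52], "rotation": [0, 0, 0]},
    {"dp": [-0.005, 0.034, 0.58], "rotation": [0, 0, 0]},
    {"dp": [-0.005, 0.034, 0.6], "rotation": [0, 0, 0]},
    {"dp": [-0.005, 0.034, 0.61], "rotation": [0, 0, 0]},
    {"dp": [-0.005, 0.034, 0.61], "rotation": [0, 0, 0]},
    {"dp": [-0.005, 0.034, 0.61], "rotation": [0, 0, 0]},
  ],
)

```text
time_s: 16.6
tool_pos: [0.4757, -0.0101, 0.0471]
tool_rot: [0.001, 0.767, 0.642, 0.0]
contact_force: [0.3, 0.1, -1.3]
finger_gap: 0.042
grasp_force: 25.9
```

Call:
jog_arm(
  increments=[
    {"dp": [0, 0, 0], "rotation": [0, 0, 0]},
    {"dp": [0, 0, 0], "rotation": [0, 0, 0]},
  ],
)

```text
time_s: 16.77
tool_pos: [0.4755, -0.0101, 0.0469]
tool_rot: [0.0, 0.767, 0.642, 0.0]
contact_force: [0.4, 0.5, -1.3]
finger_gap: 0.0416
grasp_force: 25.9
```

Call:
jog_arm(
  increments=[
    {"dp": [0.01, 0, 0.008], "rotation": [0, 0, 0]},
    {"dp": [0.01, 0, 0.016], "rotation": [0, 0, 0]},
    {"dp": [0.01, 0, 0.016], "rotation": [0, 0, 0]},
    {"dp": [0.01, 0, 0.016], "rotation": [0, 0, 0]},
  ],
)

```text
time_s: 17.1
tool_pos: [0.4756, -0.009, 0.0455]
tool_rot: [0.0, 0.767, 0.642, 0.0]
contact_force: [-1.9, 1.4, 6.1]
finger_gap: 0.0417
grasp_force: 26.8
```

Call:
jog_arm(
  increments=[
    {"dp": [0, 0, 0], "rotation": [0, 0, 0]},
    {"dp": [0, 0, 0], "rotation": [0, 0, 0]},
    {"dp": [0, 0, 0], "rotation": [0, 0, 0]},
    {"dp": [0, 0, 0], "rotation": [0, 0, 0]},
    {"dp": [0, 0, 0], "rotation": [0, 0, 0]},
    {"dp": [0, 0, 0], "rotation": [0, 0, 0]},
  ],
  fingers=0.9,
)

```text
time_s: 17.6
tool_pos: [0.4751, -0.009, 0.0446]
tool_rot: [-0.0, 0.767, 0.642, -0.0]
contact_force: [0.1, 0.4, 0.2]
finger_gap: 0.0771
grasp_force: 0.0
```

Call:
jog_arm(
  increments=[
    {"dp": [0, 0, -0.3], "rotation": [0, 0, 0]},
    {"dp": [0, 0, -0.7], "rotation": [0, 0, 0]},
    {"dp": [0, 0, -1], "rotation": [0, 0, 0]},
    {"dp": [0, 0, -1], "rotation": [0, 0, 0]},
  ],
  fingers=1,
)

```text
time_s: 17.93
tool_pos: [0.4795, -0.0101, 0.1516]
tool_rot: [0.005, 0.767, 0.642, 0.004]
contact_force: [0.9, -0.7, 0.5]
finger_gap: 0.0851
grasp_force: 0.0
```

Call:
jog_arm(
  increments=[
    {"dp": [0.4, 0, -0.5], "rotation": [0, 0, 0]},
    {"dp": [0.8, 0, -0.8], "rotation": [0, 0, 0]},
    {"dp": [0.8, 0, -0.8], "rotation": [0, 0, 0]},
    {"dp": [0.8, 0, -0.8], "rotation": [0, 0, 0]},
    {"dp": [0.8, 0, -0.8], "rotation": [0, 0, 0]},
    {"dp": [0.8, 0, -0.8], "rotation": [0, 0, 0]},
  ],
)

```text
time_s: 18.43
tool_pos: [0.4885, 0.0695, 0.2233]
tool_rot: [-0.001, 0.767, 0.642, -0.001]
contact_force: [0.2, -0.8, -0.4]
finger_gap: 0.0852
grasp_force: 0.0
```

```bash
python3 - <<'E'
from h import *
im=grab("b3"); hsv=cv2.cvtColor(im,cv2.COLOR_BGR2HSV)
yp=at("wrist",cen(blob(im,(20,120,60),(35,255,255),proj("wrist",(.4943,.1034,.0064)),60)),.0064)
gp=at("wrist",cen(blob(im,(45,100,40),(80,255,255),proj("wrist",(.4537,-.1214,.0064)),60)),.0064)
print("mid",(yp+gp)/2,np.linalg.norm(yp-gp),np.degrees(np.arctan2(*(gp-yp)[:2])))
m=blob(im,(100,60,20),(120,255,255),proj("wrist",(.474,-.010,.067)),80)
f=fitbox("wrist",m,(.042,.072,.03),(.474,-.01),.037);print(f,np.degrees(f[0][2]))
p=proj("wrist",(.474,-.01,.067)).astype(int); mc=blob(im,(15,8,70),(40,90,255),p,75)|m
f=fitbox("wrist",mc,(.06,.09,.0),(.474,-.01),.037);print(f,np.degrees(f[0][2]))
go((.445,.301,.1)); print(p)
cv2.imwrite("pics/b3c.png",cv2.resize(im[p[1]-120:p[1]+120,p[0]-130:p[0]+130],None,fx=2,fy=2))
E
```

```text
mid [ 0.47328715 -0.00959419  0.0064    ] 0.22820909707539389 -169.68627839699943
(array([ 0.475257  , -0.01176035, -0.16593844]), np.float64(0.030641471713346524)) -9.507572179950484
(array([ 0.47696669, -0.00094639, -0.15628086]), np.float64(0.2194844490312896)) -8.95423397250925
t 18.48 tcp [0.4883 0.0692 0.2228] az 79.77 tilt [-0.0033  0.    ] dp/10cm [ 2.205 -0.834  1.229] rotz None
[320 258]
```

View pics/b3c.png

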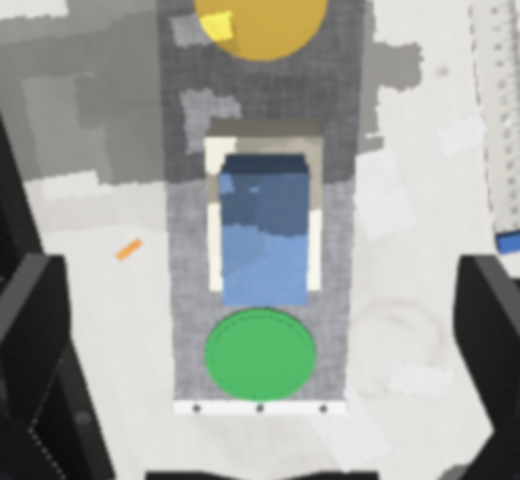

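b3c shows the blue box centred on the cream one, with margins of 13/14 px at the sides, and lined up with it. Next is the bearing.

Call:
jog_arm(
  increments=[
    {"dp": [0.3, -0.1, 0], "rotation": [0, 0, 0]},
    {"dp": [0.65, -0.2, 0], "rotation": [0, 0, 0]},
    {"dp": [0.9, -0.34, 0], "rotation": [0, 0, 0]},
    {"dp": [0.9, -0.34, 0], "rotation": [0, 0, 0]},
  ],
)

```text
time_s: 18.82
tool_pos: [0.4696, 0.1666, 0.2226]
tool_rot: [-0.002, 0.766, 0.643, -0.001]
contact_force: [-0.2, -0.1, 0.6]
finger_gap: 0.0855
grasp_force: 0.0
```

Call:
jog_arm(
  increments=[
    {"dp": [0.35, -0.1, 0.2], "rotation": [0, 0, 0]},
    {"dp": [0.7, -0.2, 0.5], "rotation": [0, 0, 0]},
    {"dp": [0.9, -0.35, 0.5], "rotation": [0, 0, 0]},
    {"dp": [0.9, -0.35, 0.5], "rotation": [0, 0, 0]},
  ],
)

```text
time_s: 19.15
tool_pos: [0.4497, 0.2604, 0.1704]
tool_rot: [-0.002, 0.766, 0.643, -0.004]
contact_force: [0.1, -0.1, -0.1]
finger_gap: 0.0854
grasp_force: 0.0
```

Call:
jog_arm(
  increments=[
    {"dp": [0.2, -0.07, 0.15], "rotation": [0, 0, 0]},
    {"dp": [0.4, -0.14, 0.3], "rotation": [0, 0, 0]},
    {"dp": [0.4, -0.14, 0.5], "rotation": [0, 0, 0]},
    {"dp": [0.4, -0.14, 0.5], "rotation": [0, 0, 0]},
    {"dp": [0.4, -0.14, 0.5], "rotation": [0, 0, 0]},
    {"dp": [0.4, -0.14, 0.5], "rotation": [0, 0, 0]},
  ],
)

```text
time_s: 19.65
tool_pos: [0.4473, 0.2999, 0.1251]
tool_rot: [0.0, 0.768, 0.641, 0.0]
contact_force: [0.2, 0.3, 0.5]
finger_gap: 0.0859
grasp_force: 0.0
```

```bash
python3 - <<'E'
from h import *
im=grab("r1"); go((.445,.301,.01))
for r in cams.mark_of("wrist","bearing")[:2]+cams.boxes_of("wrist","bearing")[:2]: print(r,at("wrist",r.get("location",r.get("bbox"))[:2],0.0055))
p=proj("wrist",(.445,.301,.005)).astype(int);print(p); cv2.imwrite("pics/r1c.png",cv2.resize(im[p[1]-70:p[1]+70,p[0]-90:p[0]+90],None,fx=4,fy=4))
E
```

```text
t 19.7 tcp [0.4476 0.3001 0.1257] az 79.72 tilt [0.0015 0.0004] dp/10cm [ 0.003 -0.029  1.157] rotz None
{'location': [316.2, 187.6], 'conf': 0.67} [0.44476242 0.30427058 0.0055    ]
{'bbox': [315.2, 188.1, 40.2, 42.6], 'conf': 0.62} [0.44388791 0.3039994  0.0055    ]
[317 191]
```

View pics/r1c.png

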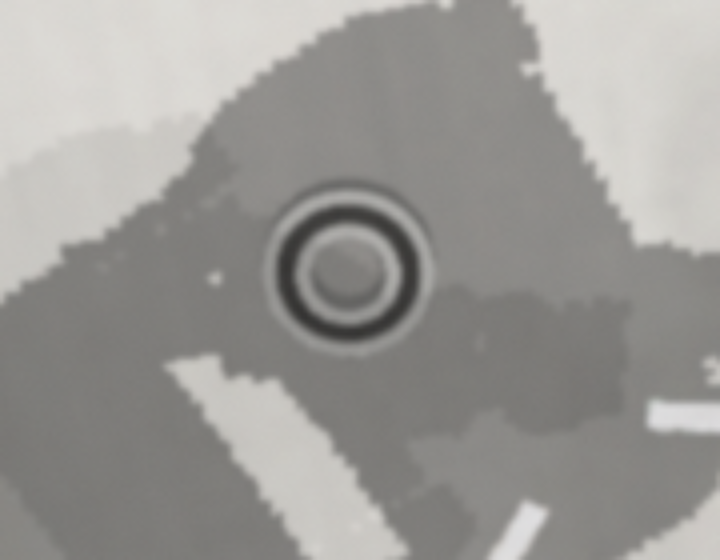

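r1c shows the bearing ring centred at about (314.2,188.6), not tilted.

```bash
python3 - <<'E'
from h import *
b=at("wrist",(314,188.6),.011); print(b); go((b[0],b[1],.003),79.9)
E
```

```text
[0.44375534 0.30586195 0.011     ]
t 19.8 tcp [0.4476 0.3005 0.126 ] az 79.75 tilt [0.0021 0.0007] dp/10cm [ 0.044 -0.05   1.23 ] rotz -0.0008
```

Call:
jog_arm(
  increments=[
    {"dp": [0.04, -0.047, 0.3], "rotation": [0, 0, 0]},
    {"dp": [0.04, -0.047, 0.6], "rotation": [0, 0, 0]},
    {"dp": [0.04, -0.047, 0.9], "rotation": [0, 0, 0]},
    {"dp": [0.04, -0.047, 0.9], "rotation": [0, 0, 0]},
    {"dp": [0.04, -0.047, 0.9], "rotation": [0, 0, 0]},
  ],
)

```text
time_s: 20.22
tool_pos: [0.442, 0.3052, 0.0343]
tool_rot: [-0.0, 0.767, 0.641, -0.001]
contact_force: [0.6, 1.5, 1.3]
finger_gap: 0.0849
grasp_force: 0.0
```

Call:
jog_arm(
  increments=[
    {"dp": [0, 0, 0.15], "rotation": [0, 0, 0]},
    {"dp": [0, 0, 0.25], "rotation": [0, 0, 0]},
    {"dp": [0, 0, 0.32], "rotation": [0, 0, 0]},
    {"dp": [0, 0, 0.32], "rotation": [0, 0, 0]},
    {"dp": [0, 0, 0.32], "rotation": [0, 0, 0]},
  ],
)

```text
time_s: 20.63
tool_pos: [0.443, 0.3058, 0.0033]
tool_rot: [0.0, 0.767, 0.642, 0.0]
contact_force: [-0.5, 0.1, -0.4]
finger_gap: 0.0851
grasp_force: 0.0
```

Call:
jog_arm(
  increments=[
    {"dp": [0, 0, 0], "rotation": [0, 0, 0]},
    {"dp": [0, 0, 0], "rotation": [0, 0, 0]},
    {"dp": [0, 0, 0], "rotation": [0, 0, 0]},
    {"dp": [0, 0, 0], "rotation": [0, 0, 0]},
    {"dp": [0, 0, 0], "rotation": [0, 0, 0]},
    {"dp": [0, 0, 0], "rotation": [0, 0, 0]},
    {"dp": [0, 0, 0], "rotation": [0, 0, 0]},
    {"dp": [0, 0, 0], "rotation": [0, 0, 0]},
    {"dp": [0, 0, 0], "rotation": [0, 0, 0]},
    {"dp": [0, 0, 0], "rotation": [0, 0, 0]},
  ],
  fingers=0.25,
  force=35,
)

```text
time_s: 21.47
tool_pos: [0.4428, 0.3058, 0.0033]
tool_rot: [-0.0, 0.767, 0.642, 0.0]
contact_force: [-2.7, -1.7, 5.5]
finger_gap: 0.0325
grasp_force: 34.6
```

Call:
jog_arm(
  increments=[
    {"dp": [0, 0, -0.1], "rotation": [0, 0, 0]},
    {"dp": [0, 0, -0.25], "rotation": [0, 0, 0]},
    {"dp": [0, 0, -0.25], "rotation": [0, 0, 0]},
    {"dp": [0, 0, -0.25], "rotation": [0, 0, 0]},
  ],
)

```text
time_s: 21.8
tool_pos: [0.4433, 0.306, 0.0285]
tool_rot: [0.0, 0.767, 0.642, 0.001]
contact_force: [0.8, 1.0, -1.9]
finger_gap: 0.0324
grasp_force: 35.1
```

```bash
python3 - <<'E'
from h import *
im=grab("r2"); s=telemetry.read_state(); print(s["finger_gap"],s["grasp_force"]); t=s["tool_pos"]
go((.4755,-.011,.15),79.9)
print(cams.boxes_of("wrist","bearing")[:2])
p=proj("wrist",(t[0],t[1],t[2]+.008)).astype(int);print(p); cv2.imwrite("pics/r2c.png",cv2.resize(im[p[1]-100:p[1]+70,p[0]-100:p[0]+100],None,fx=3,fy=3))
E
```

```text
0.03220208786132755 35.05923192948103
t 21.85 tcp [0.4426 0.3057 0.0277] az 79.82 tilt [0.0004 0.0002] dp/10cm [-3.059  0.884 -1.223] rotz -0.0005
[{'bbox': [321.0, 273.6, 68.3, 73.8], 'conf': 0.96}]
[318 276]
```

View pics/r2c.png

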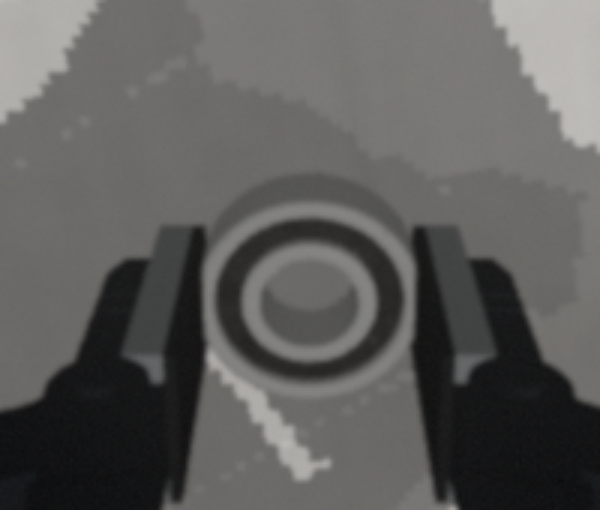

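r2c shows the bearing held level and centred between the pads. I'll carry it to the blue box.

Call:
jog_arm(
  increments=[
    {"dp": [0, 0, -0.3], "rotation": [0, 0, 0]},
    {"dp": [0, 0, -0.7], "rotation": [0, 0, 0]},
    {"dp": [0, 0, -1], "rotation": [0, 0, 0]},
    {"dp": [0, 0, -1], "rotation": [0, 0, 0]},
  ],
)

```text
time_s: 22.23
tool_pos: [0.4464, 0.3074, 0.134]
tool_rot: [0.002, 0.767, 0.642, 0.005]
contact_force: [0.0, 0.1, -1.2]
finger_gap: 0.0322
grasp_force: 35.4
```

Call:
jog_arm(
  increments=[
    {"dp": [-0.25, 0.07, 0], "rotation": [0, 0, 0]},
    {"dp": [-0.5, 0.14, 0], "rotation": [0, 0, 0]},
    {"dp": [-0.765, 0.221, 0], "rotation": [0, 0, 0]},
  ],
)

```text
time_s: 22.48
tool_pos: [0.4498, 0.2258, 0.1263]
tool_rot: [-0.0, 0.767, 0.642, -0.001]
contact_force: [1.5, 0.1, -1.0]
finger_gap: 0.0319
grasp_force: 35.4
```

Call:
jog_arm(
  increments=[
    {"dp": [-0.25, 0.07, 0], "rotation": [0, 0, 0]},
    {"dp": [-0.5, 0.14, 0], "rotation": [0, 0, 0]},
    {"dp": [-0.765, 0.221, 0], "rotation": [0, 0, 0]},
  ],
)

```text
time_s: 22.73
tool_pos: [0.458, 0.1462, 0.1261]
tool_rot: [-0.001, 0.767, 0.642, -0.001]
contact_force: [0.7, 0.8, -0.9]
finger_gap: 0.0322
grasp_force: 35.4
```

Call:
jog_arm(
  increments=[
    {"dp": [-0.25, 0.07, 0], "rotation": [0, 0, 0]},
    {"dp": [-0.5, 0.14, 0], "rotation": [0, 0, 0]},
    {"dp": [-0.765, 0.221, 0], "rotation": [0, 0, 0]},
  ],
)

```text
time_s: 22.98
tool_pos: [0.4662, 0.067, 0.1262]
tool_rot: [-0.001, 0.767, 0.642, -0.001]
contact_force: [0.6, 0.1, -0.6]
finger_gap: 0.0323
grasp_force: 35.4
```

Call:
jog_arm(
  increments=[
    {"dp": [-0.25, 0.07, 0], "rotation": [0, 0, 0]},
    {"dp": [-0.5, 0.14, 0], "rotation": [0, 0, 0]},
    {"dp": [-0.7, 0.2, 0], "rotation": [0, 0, 0]},
    {"dp": [-0.765, 0.221, 0], "rotation": [0, 0, 0]},
    {"dp": [-0.765, 0.221, 0], "rotation": [0, 0, 0]},
    {"dp": [-0.765, 0.221, 0], "rotation": [0, 0, 0]},
  ],
)

```text
time_s: 23.48
tool_pos: [0.4749, -0.0107, 0.1267]
tool_rot: [-0.001, 0.767, 0.641, -0.0]
contact_force: [1.0, -0.3, -2.0]
finger_gap: 0.0322
grasp_force: 35.4
```

```bash
python3 - <<'E'
from h import *
im=grab("r3"); s=telemetry.read_state(); print(s["finger_gap"],s["grasp_force"]); t=s["tool_pos"]
go((.475,-.011,.0705),79.9)
m=blob(im,(100,50,20),(120,255,255),proj("wrist",(.475,-.011,.067)),110);ys,xs=np.nonzero(m);print(xs.min(),xs.max(),ys.min(),ys.max())
c,sn=np.cos(np.radians(80)),np.sin(np.radians(80))
for a,b in((.021,.036),(-.021,.036)):
  q=np.array([.475,-.011])+b*np.array([c,sn])+a*np.array([sn,-c]); print(proj("wrist",(*q,.067)),proj("wrist",(*q,.037)))
row=m[ys.min()+25]; print(np.nonzero(row)[0][[0,-1]])
E
```

```text
0.03222662237525008 35.37229573354125
t 23.53 tcp [ 0.4749 -0.0103  0.1269] az 79.84 tilt [-0.0015  0.0008] dp/10cm [-0.007  0.003  0.564] rotz -0.0003
287 356 157 250
[354.8460347  165.74928137] [350.71535608 156.05284478]
[286.12545638 165.96228707] [290.34750697 156.2433724 ]
[287 355]
```

Call:
jog_arm(
  increments=[
    {"dp": [-0.005, 0.005, 0.2], "rotation": [0, 0, 0]},
    {"dp": [-0.005, 0.005, 0.38], "rotation": [0, 0, 0]},
    {"dp": [-0.005, 0.005, 0.5], "rotation": [0, 0, 0]},
    {"dp": [-0.005, 0.005, 0.55], "rotation": [0, 0, 0]},
    {"dp": [-0.005, 0.005, 0.55], "rotation": [0, 0, 0]},
    {"dp": [-0.005, 0.005, 0.55], "rotation": [0, 0, 0]},
    {"dp": [-0.005, 0.005, 0.55], "rotation": [0, 0, 0]},
  ],
)

```text
time_s: 24.12
tool_pos: [0.4764, -0.0113, 0.0732]
tool_rot: [0.0, 0.767, 0.642, 0.0]
contact_force: [-0.3, -0.6, -0.5]
finger_gap: 0.0325
grasp_force: 35.4
```

Call:
jog_arm(
  increments=[
    {"dp": [0, 0, 0.005], "rotation": [0, 0, 0]},
    {"dp": [0, 0, 0.01], "rotation": [0, 0, 0]},
    {"dp": [0, 0, 0.01], "rotation": [0, 0, 0]},
  ],
)

```text
time_s: 24.37
tool_pos: [0.476, -0.0117, 0.0719]
tool_rot: [0.0, 0.767, 0.642, 0.0]
contact_force: [1.3, -0.5, -1.7]
finger_gap: 0.0322
grasp_force: 35.4
```

Call:
jog_arm(
  increments=[
    {"dp": [0.005, -0.006, 0.006], "rotation": [0, 0, 0]},
    {"dp": [0.005, -0.006, 0.013], "rotation": [0, 0, 0]},
    {"dp": [0.005, -0.006, 0.013], "rotation": [0, 0, 0]},
    {"dp": [0.005, -0.006, 0.013], "rotation": [0, 0, 0]},
  ],
)

```text
time_s: 24.7
tool_pos: [0.4755, -0.0111, 0.0708]
tool_rot: [-0.0, 0.767, 0.642, 0.0]
contact_force: [-2.6, 0.1, 4.2]
finger_gap: 0.0324
grasp_force: 35.9
```

Call:
jog_arm(
  increments=[
    {"dp": [0, 0, 0], "rotation": [0, 0, 0]},
    {"dp": [0, 0, 0], "rotation": [0, 0, 0]},
    {"dp": [0, 0, 0], "rotation": [0, 0, 0]},
    {"dp": [0, 0, 0], "rotation": [0, 0, 0]},
    {"dp": [0, 0, 0], "rotation": [0, 0, 0]},
  ],
  fingers=0.75,
)

```text
time_s: 25.12
tool_pos: [0.4754, -0.0111, 0.0703]
tool_rot: [-0.0, 0.767, 0.642, -0.0]
contact_force: [-0.6, -0.7, -0.1]
finger_gap: 0.0643
grasp_force: 0.0
```

Call:
jog_arm(
  increments=[
    {"dp": [0, 0, -0.3], "rotation": [0, 0, 0]},
    {"dp": [0, 0, -0.7], "rotation": [0, 0, 0]},
    {"dp": [0, 0, -1], "rotation": [0, 0, 0]},
    {"dp": [0, 0, -1], "rotation": [0, 0, 0]},
  ],
)

```text
time_s: 25.45
tool_pos: [0.4796, -0.0121, 0.1775]
tool_rot: [0.005, 0.767, 0.642, 0.004]
contact_force: [0.9, -0.6, 0.5]
finger_gap: 0.0643
grasp_force: 0.0
```

Call:
jog_arm(
  increments=[
    {"dp": [0.3, 0, -0.3], "rotation": [0, 0, 0]},
    {"dp": [0.6, 0, -0.6], "rotation": [0, 0, 0]},
    {"dp": [0.6, 0, -0.6], "rotation": [0, 0, 0]},
    {"dp": [0.6, 0, -0.6], "rotation": [0, 0, 0]},
    {"dp": [0.6, 0, -0.6], "rotation": [0, 0, 0]},
  ],
  fingers=1,
)

```text
time_s: 25.87
tool_pos: [0.4856, 0.048, 0.2295]
tool_rot: [-0.0, 0.767, 0.642, -0.0]
contact_force: [-0.7, 0.3, -0.9]
finger_gap: 0.0852
grasp_force: 0.0
```

```bash
python3 - <<'E'
from h import *
im=grab("r4"); p=proj("wrist",(.475,-.011,.07)).astype(int)
for r in cams.mark_of("wrist","bearing")[:2]: print(r,at("wrist",r["location"],.067))
for r in cams.boxes_of("wrist","bearing")[:2]: print(r,at("wrist",r["bbox"][:2],.0725))
m=blob(im,(100,50,20),(120,255,255),p,90)
f=fitbox("wrist",m,(.042,.072,.03),(.475,-.011),.037);print(f,np.degrees(f[0][2]))
go((.575,-.42,.2),0)
cv2.imwrite("pics/r4c.png",cv2.resize(im[p[1]-100:p[1]+90,p[0]-100:p[0]+100],None,fx=3,fy=3))
E
```

```text
{'location': [321.9, 235.8], 'conf': 0.86} [ 0.47663025 -0.01014212  0.067     ]
{'bbox': [322.1, 239.2, 31.7, 35.7], 'conf': 0.67} [ 0.47661332 -0.01124335  0.0725    ]
{'bbox': [320.4, 217.8, 58.2, 90.8], 'conf': 0.36} [0.47893375 0.01116851 0.0725    ]
(array([ 0.47540845, -0.01135239, -0.16629166]), np.float64(0.363448868519049)) -9.527810562378697
t 26.02 tcp [0.4851 0.0474 0.2286] az 79.76 tilt [-0.0032  0.0003] dp/10cm [-4.44   1.717  0.282] rotz 0.4431
```

View pics/r4c.png

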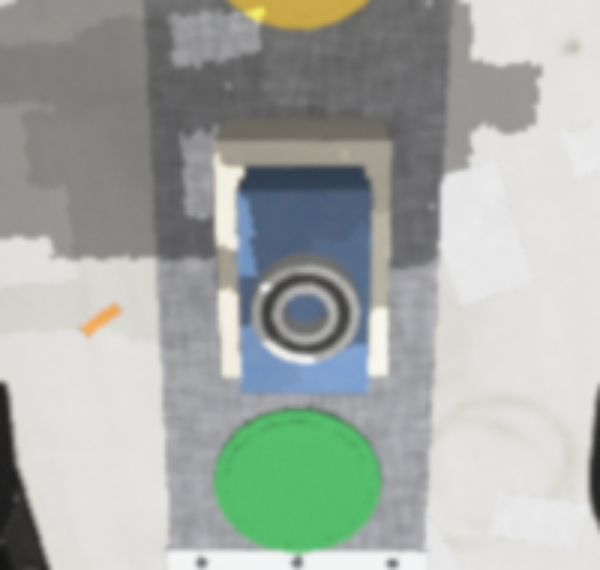

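r4c shows the bearing flat and central on the blue box (ring centre column 305, box centre 304). The fit agrees within about 1 mm. Next is the knob.

Call:
jog_arm(
  increments=[
    {"dp": [-0.3, 0.1, 0], "rotation": [0, 0, 0]},
    {"dp": [-0.6, 0.2, 0], "rotation": [0, 0, 0]},
    {"dp": [-0.88, 0.33, 0], "rotation": [0, 0, 0]},
  ],
)

```text
time_s: 26.27
tool_pos: [0.502, -0.0459, 0.2291]
tool_rot: [-0.001, 0.767, 0.642, -0.001]
contact_force: [0.3, -0.2, -0.8]
finger_gap: 0.0856
grasp_force: 0.0
```

Call:
jog_arm(
  increments=[
    {"dp": [-0.3, 0.1, 0], "rotation": [0, 0, 0]},
    {"dp": [-0.6, 0.2, 0], "rotation": [0, 0, 0]},
    {"dp": [-0.88, 0.33, 0], "rotation": [0, 0, 0]},
  ],
)

```text
time_s: 26.52
tool_pos: [0.5188, -0.139, 0.229]
tool_rot: [-0.001, 0.768, 0.641, -0.001]
contact_force: [0.9, 0.3, 0.3]
finger_gap: 0.0854
grasp_force: 0.0
```

Call:
jog_arm(
  increments=[
    {"dp": [-0.3, 0.1, 0], "rotation": [0, 0, 0]},
    {"dp": [-0.6, 0.2, 0], "rotation": [0, 0, 0]},
    {"dp": [-0.88, 0.33, 0], "rotation": [0, 0, 0]},
  ],
)

```text
time_s: 26.77
tool_pos: [0.5356, -0.2315, 0.2289]
tool_rot: [-0.001, 0.768, 0.641, -0.0]
contact_force: [0.7, -0.5, -0.6]
finger_gap: 0.0849
grasp_force: 0.0
```

Call:
jog_arm(
  increments=[
    {"dp": [-0.3, 0.1, 0], "rotation": [0, 0, 0]},
    {"dp": [-0.6, 0.2, 0], "rotation": [0, 0, 0]},
    {"dp": [-0.88, 0.33, 0], "rotation": [0, 0, 0]},
    {"dp": [-0.88, 0.33, 0], "rotation": [0, 0, 0]},
  ],
)

```text
time_s: 27.1
tool_pos: [0.5528, -0.3272, 0.2286]
tool_rot: [-0.0, 0.769, 0.639, -0.001]
contact_force: [-0.5, -0.3, -0.4]
finger_gap: 0.0851
grasp_force: 0.0
```

Call:
jog_arm(
  increments=[
    {"dp": [-0.3, 0.1, 0.3], "rotation": [0, 0, 0]},
    {"dp": [-0.6, 0.2, 0.6], "rotation": [0, 0, 0]},
    {"dp": [-0.8, 0.3, 0.9], "rotation": [0, 0, 0]},
    {"dp": [-0.88, 0.33, 1], "rotation": [0, 0, 0]},
    {"dp": [-0.88, 0.33, 1], "rotation": [0, 0, 0]},
    {"dp": [-0.88, 0.33, 1], "rotation": [0, 0, 0]},
  ],
)

```text
time_s: 27.6
tool_pos: [0.57, -0.4137, 0.1296]
tool_rot: [-0.001, 0.767, 0.641, 0.0]
contact_force: [0.1, 0.7, 0.1]
finger_gap: 0.0855
grasp_force: 0.0
```

```bash
python3 - <<'E'
from h import *
im=grab("k1")
for r in cams.mark_of("wrist","star_knob")[:2]: print(r,at("wrist",r["location"],0))
for r in cams.boxes_of("wrist","star_knob")[:2]: print(r,at("wrist",r["bbox"][:2],.02))
k=cams.boxes_of("wrist","star_knob")[0]["bbox"]
g=cv2.cvtColor(im,6); d=np.zeros_like(g); cv2.circle(d,(int(k[0]),int(k[1])),int(max(k[2:])*.65),255,-1)
m=((g<70)&(d>0)).astype(np.uint8); c=max(cv2.findContours(m,0,1)[0],key=cv2.contourArea); (e,r)=cv2.minEnclosingCircle(c); print(e,r,cv2.contourArea(c))
b=at("wrist",e,.024); print(b, g[int(e[1]),int(e[0])]); go((b[0],b[1],.006),79.9)
# lobe directions
a=np.array(c)[:,0]-e; rr=np.hypot(*a.T); th=np.degrees(np.arctan2(-a[:,1],a[:,0]))%72; print([round(rr[(th>=i)&(th<i+12)].mean(),1) for i in range(0,72,12)])
E
```

```text
{'location': [308.5, 188.2], 'conf': 0.65} [ 0.56014783 -0.41139597  0.        ]
{'bbox': [309.9, 194.8, 52.2, 53.5], 'conf': 0.82} [ 0.56202397 -0.41113727  0.02      ]
(310.3545227050781, 195.7213134765625) 26.494720458984375 1726.0
[ 0.56259139 -0.41069437  0.024     ] 39
t 27.8 tcp [ 0.5717 -0.4139  0.1332] az 79.88 tilt [ 0.0028 -0.0026] dp/10cm [ 0.019 -0.099  1.272] rotz -0.0001
[np.float64(21.6), np.float64(23.8), np.float64(25.8), np.float64(25.4), np.float64(23.0), np.float64(21.1)]
```

Call:
jog_arm(
  increments=[
    {"dp": [0.015, -0.09, 0.3], "rotation": [0, 0, 0]},
    {"dp": [0.015, -0.09, 0.6], "rotation": [0, 0, 0]},
    {"dp": [0.015, -0.09, 0.8], "rotation": [0, 0, 0]},
    {"dp": [0.015, -0.09, 0.8], "rotation": [0, 0, 0]},
    {"dp": [0.015, -0.09, 0.8], "rotation": [0, 0, 0]},
  ],
)

```text
time_s: 28.22
tool_pos: [0.5621, -0.4104, 0.0508]
tool_rot: [-0.0, 0.767, 0.642, -0.0]
contact_force: [0.1, -0.6, 1.5]
finger_gap: 0.0856
grasp_force: 0.0
```

Call:
jog_arm(
  increments=[
    {"dp": [0, 0, 0.2], "rotation": [0, 0, 0]},
    {"dp": [0, 0, 0.35], "rotation": [0, 0, 0]},
    {"dp": [0, 0, 0.44], "rotation": [0, 0, 0]},
    {"dp": [0, 0, 0.44], "rotation": [0, 0, 0]},
    {"dp": [0, 0, 0.44], "rotation": [0, 0, 0]},
  ],
)

```text
time_s: 28.63
tool_pos: [0.5621, -0.4111, 0.0065]
tool_rot: [-0.0, 0.767, 0.642, -0.0]
contact_force: [-0.3, 0.5, -0.5]
finger_gap: 0.0853
grasp_force: 0.0
```

Call:
jog_arm(
  increments=[
    {"dp": [0, 0, 0], "rotation": [0, 0, 0]},
    {"dp": [0, 0, 0], "rotation": [0, 0, 0]},
    {"dp": [0, 0, 0], "rotation": [0, 0, 0]},
    {"dp": [0, 0, 0], "rotation": [0, 0, 0]},
    {"dp": [0, 0, 0], "rotation": [0, 0, 0]},
    {"dp": [0, 0, 0], "rotation": [0, 0, 0]},
    {"dp": [0, 0, 0], "rotation": [0, 0, 0]},
    {"dp": [0, 0, 0], "rotation": [0, 0, 0]},
    {"dp": [0, 0, 0], "rotation": [0, 0, 0]},
    {"dp": [0, 0, 0], "rotation": [0, 0, 0]},
  ],
  fingers=0.2,
  force=25,
)

```text
time_s: 29.47
tool_pos: [0.5625, -0.4116, 0.0073]
tool_rot: [0.001, 0.767, 0.642, 0.0]
contact_force: [0.0, 0.5, 5.2]
finger_gap: 0.0375
grasp_force: 25.1
```

Call:
jog_arm(
  increments=[
    {"dp": [0, 0, -0.1], "rotation": [0, 0, 0]},
    {"dp": [0, 0, -0.25], "rotation": [0, 0, 0]},
    {"dp": [0, 0, -0.5], "rotation": [0, 0, 0]},
    {"dp": [0, 0, -0.7], "rotation": [0, 0, 0]},
    {"dp": [0, 0, -0.7], "rotation": [0, 0, 0]},
    {"dp": [0, 0, -0.7], "rotation": [0, 0, 0]},
  ],
)

```text
time_s: 29.97
tool_pos: [0.5629, -0.4121, 0.0787]
tool_rot: [0.002, 0.767, 0.642, 0.0]
contact_force: [-0.3, 0.9, -0.3]
finger_gap: 0.0374
grasp_force: 25.3
```

```bash
python3 - <<'E'
from h import *
im=grab("k2"); s=telemetry.read_state(); print(s["finger_gap"],s["grasp_force"]); t=s["tool_pos"]
for r in cams.mark_of("wrist","star_knob")[:1]: print(r)
for r in cams.boxes_of("wrist","star_knob")[:1]: print(r)
print(proj("wrist",(t[0],t[1],t[2]-.006)),proj("wrist",(t[0],t[1],t[2]+.014)))
go((.4532,-.1216,.1),79.9)
E
```

```text
0.037651375171686575 25.270341904397355
{'location': [321.4, 259.2], 'conf': 0.75}
{'bbox': [323.0, 283.3, 92.3, 92.0], 'conf': 0.58}
[318.09811906 257.90166414] [317.96876106 279.93061294]
t 30.12 tcp [ 0.5612 -0.4103  0.0747] az 79.82 tilt [-0.0021  0.0021] dp/10cm [ 2.651 -1.574 -0.244] rotz -0.0005
```

Call:
jog_arm(
  increments=[
    {"dp": [0.3, -0.17, 0], "rotation": [0, 0, 0]},
    {"dp": [0.6, -0.35, 0], "rotation": [0, 0, 0]},
    {"dp": [0.883, -0.525, 0], "rotation": [0, 0, 0]},
  ],
)

```text
time_s: 30.37
tool_pos: [0.5244, -0.3131, 0.0743]
tool_rot: [-0.002, 0.767, 0.641, -0.0]
contact_force: [0.3, 0.3, -0.2]
finger_gap: 0.0375
grasp_force: 25.3
```

Call:
jog_arm(
  increments=[
    {"dp": [0.3, -0.17, 0], "rotation": [0, 0, 0]},
    {"dp": [0.6, -0.35, 0], "rotation": [0, 0, 0]},
    {"dp": [0.883, -0.525, 0], "rotation": [0, 0, 0]},
  ],
)

```text
time_s: 30.62
tool_pos: [0.4881, -0.2165, 0.0748]
tool_rot: [-0.002, 0.767, 0.641, -0.0]
contact_force: [0.2, 1.4, -0.3]
finger_gap: 0.0374
grasp_force: 25.3
```

Call:
jog_arm(
  increments=[
    {"dp": [0.3, -0.17, 0], "rotation": [0, 0, 0]},
    {"dp": [0.6, -0.35, 0], "rotation": [0, 0, 0]},
    {"dp": [0.8, -0.48, 0], "rotation": [0, 0, 0]},
    {"dp": [0.883, -0.525, 0], "rotation": [0, 0, 0]},
    {"dp": [0.883, -0.525, 0], "rotation": [0, 0, 0]},
    {"dp": [0.883, -0.525, 0], "rotation": [0, 0, 0]},
  ],
)

```text
time_s: 31.12
tool_pos: [0.454, -0.1229, 0.0761]
tool_rot: [0.0, 0.767, 0.642, -0.0]
contact_force: [0.5, -0.4, -0.8]
finger_gap: 0.0375
grasp_force: 25.3
```

```bash
python3 - <<'E'
from h import *
im=grab("k3"); go((.453,-.122,.0145),79.9)
E
```

```text
t 31.17 tcp [ 0.4545 -0.1236  0.0764] az 79.79 tilt [ 0.0005 -0.0006] dp/10cm [ 0.013 -0.018  0.619] rotz -0.0006
```

Call:
jog_arm(
  increments=[
    {"dp": [0.01, -0.014, 0.25], "rotation": [0, 0, 0]},
    {"dp": [0.01, -0.014, 0.43], "rotation": [0, 0, 0]},
    {"dp": [0.01, -0.014, 0.55], "rotation": [0, 0, 0]},
    {"dp": [0.01, -0.014, 0.61], "rotation": [0, 0, 0]},
    {"dp": [0.01, -0.014, 0.61], "rotation": [0, 0, 0]},
    {"dp": [0.01, -0.014, 0.61], "rotation": [0, 0, 0]},
    {"dp": [0.01, -0.014, 0.61], "rotation": [0, 0, 0]},
  ],
)

```text
time_s: 31.75
tool_pos: [0.4535, -0.1223, 0.0161]
tool_rot: [0.001, 0.767, 0.641, 0.0]
contact_force: [-0.1, -0.1, -0.1]
finger_gap: 0.0374
grasp_force: 25.3
```

Call:
jog_arm(
  increments=[
    {"dp": [0, 0, 0.005], "rotation": [0, 0, 0]},
    {"dp": [0, 0, 0.01], "rotation": [0, 0, 0]},
    {"dp": [0, 0, 0.01], "rotation": [0, 0, 0]},
    {"dp": [0, 0, 0.01], "rotation": [0, 0, 0]},
  ],
)

```text
time_s: 32.08
tool_pos: [0.4528, -0.1214, 0.0146]
tool_rot: [0.0, 0.767, 0.642, 0.0]
contact_force: [0.7, -0.1, -1.8]
finger_gap: 0.0376
grasp_force: 25.3
```

Call:
jog_arm(
  increments=[
    {"dp": [0, 0, 0.006], "rotation": [0, 0, 0]},
    {"dp": [0, 0, 0.014], "rotation": [0, 0, 0]},
    {"dp": [0, 0, 0.014], "rotation": [0, 0, 0]},
    {"dp": [0, 0, 0.014], "rotation": [0, 0, 0]},
  ],
)

```text
time_s: 32.42
tool_pos: [0.4529, -0.1214, 0.0135]
tool_rot: [-0.0, 0.767, 0.642, -0.0]
contact_force: [-2.3, 0.2, 5.5]
finger_gap: 0.0375
grasp_force: 25.5
```

Call:
jog_arm(
  increments=[
    {"dp": [0, 0, 0], "rotation": [0, 0, 0]},
    {"dp": [0, 0, 0], "rotation": [0, 0, 0]},
    {"dp": [0, 0, 0], "rotation": [0, 0, 0]},
    {"dp": [0, 0, 0], "rotation": [0, 0, 0]},
    {"dp": [0, 0, 0], "rotation": [0, 0, 0]},
  ],
  fingers=0.85,
)

```text
time_s: 32.83
tool_pos: [0.4526, -0.1214, 0.0129]
tool_rot: [-0.0, 0.767, 0.642, -0.0]
contact_force: [0.1, 0.3, -0.0]
finger_gap: 0.0725
grasp_force: 0.0
```

Call:
jog_arm(
  increments=[
    {"dp": [0, 0, -0.3], "rotation": [0, 0, 0]},
    {"dp": [0, 0, -0.7], "rotation": [0, 0, 0]},
    {"dp": [0, 0, -1], "rotation": [0, 0, 0]},
    {"dp": [0, 0, -1], "rotation": [0, 0, 0]},
  ],
)

```text
time_s: 33.17
tool_pos: [0.4568, -0.1236, 0.1196]
tool_rot: [0.006, 0.767, 0.642, 0.002]
contact_force: [0.4, -0.8, 0.7]
finger_gap: 0.073
grasp_force: 0.0
```

Call:
jog_arm(
  increments=[
    {"dp": [-0.1, 0.2, -0.3], "rotation": [0, 0, 0]},
    {"dp": [-0.2, 0.5, -0.3], "rotation": [0, 0, 0]},
    {"dp": [-0.2, 0.5, -0.3], "rotation": [0, 0, 0]},
    {"dp": [-0.2, 0.5, -0.3], "rotation": [0, 0, 0]},
    {"dp": [-0.2, 0.5, -0.3], "rotation": [0, 0, 0]},
  ],
  fingers=1,
)

```text
time_s: 33.58
tool_pos: [0.4975, -0.1494, 0.1418]
tool_rot: [-0.001, 0.767, 0.642, -0.0]
contact_force: [-0.4, 0.4, -0.8]
finger_gap: 0.0854
grasp_force: 0.0
```

```bash
python3 - <<'E'
from h import *
im=grab("k4"); go((.575,-.265,.13),79.9)
for r in cams.mark_of("wrist","star_knob")[:1]: print(r,at("wrist",r["location"],.0064))
for r in cams.boxes_of("wrist","star_knob")[:1]: print(r,at("wrist",r["bbox"][:2],.03))
m=blob(im,(45,80,30),(85,255,255),proj("wrist",(.453,-.122,.0064)),70); c=max(cv2.findContours(m,0,1)[0],key=cv2.contourArea)
e=cv2.fitEllipse(cv2.convexHull(c)); print(e,at("wrist",e[0],.0064))
g=cv2.cvtColor(im,6); p=proj("wrist",(.453,-.122,.03)).astype(int);d=np.zeros_like(g); cv2.circle(d,tuple(map(int,p)),45,255,-1)
mm=((g<60)&(d>0)).astype(np.uint8); c=max(cv2.findContours(mm,0,1)[0],key=cv2.contourArea); q,r=cv2.minEnclosingCircle(c); print(q,r,at("wrist",q,.028))
E
```

```text
t 33.63 tcp [ 0.4972 -0.1492  0.1418] az 79.83 tilt [-0.0022  0.0012] dp/10cm [-1.002  0.971  0.115] rotz -0.0004
{'location': [264.7, 162.8], 'conf': 0.97} [ 0.45499464 -0.12053246  0.0064    ]
{'bbox': [257.5, 169.0, 54.6, 55.6], 'conf': 0.86} [ 0.45328577 -0.1198979   0.03      ]
((263.0420227050781, 165.9282989501953), (80.1994857788086, 85.17780303955078), 119.94264221191406) [ 0.45300872 -0.12289884  0.0064    ]
(259.0796203613281, 170.22323608398438) 27.270896911621094 [ 0.45380233 -0.12146788  0.028     ]
```

Call:
jog_arm(
  increments=[
    {"dp": [-0.25, 0.25, 0], "rotation": [0, 0, 0]},
    {"dp": [-0.5, 0.5, 0], "rotation": [0, 0, 0]},
    {"dp": [-0.75, 0.75, 0], "rotation": [0, 0, 0]},
    {"dp": [-1, 0.97, 0], "rotation": [0, 0, 0]},
    {"dp": [-1, 0.97, 0], "rotation": [0, 0, 0]},
    {"dp": [-1, 0.97, 0], "rotation": [0, 0, 0]},
    {"dp": [-1, 0.97, 0], "rotation": [0, 0, 0]},
  ],
)

```text
time_s: 34.32
tool_pos: [0.5753, -0.2647, 0.1423]
tool_rot: [-0.001, 0.767, 0.642, -0.0]
contact_force: [-0.0, 1.6, -0.2]
finger_gap: 0.085
grasp_force: 0.0
```

```bash
python3 - <<'E'
from h import *
im=grab("t1"); go((.579,-.269,.01),79.9)
ms=cams.mark_of("wrist","tally_counter")
for r in ms[:2]: print(r,at("wrist",r["location"],0))
bb=cams.boxes_of("wrist","tally_counter")
for r in bb[:2]: print(r,at("wrist",r["bbox"][:2],.011))
b=np.array(bb[0]["bbox"]); x0,y0=(b[:2]-b[2:]/2-20).astype(int); x1,y1=(b[:2]+b[2:]/2+20).astype(int)
print(x0,y0); cv2.imwrite("pics/t1c.png",cv2.resize(im[y0:y1,x0:x1],None,fx=5,fy=5))
E
```

```text
t 34.37 tcp [ 0.5753 -0.2643  0.1425] az 79.85 tilt [-0.0011  0.001 ] dp/10cm [-0.041  0.046  1.325] rotz -0.0003
{'location': [320.6, 182.3], 'conf': 0.84} [ 0.57577428 -0.26264675  0.        ]
{'bbox': [318.4, 188.6, 51.6, 65.2], 'conf': 0.88} [ 0.57351329 -0.26472448  0.011     ]
272 136
```

View pics/t1c.png

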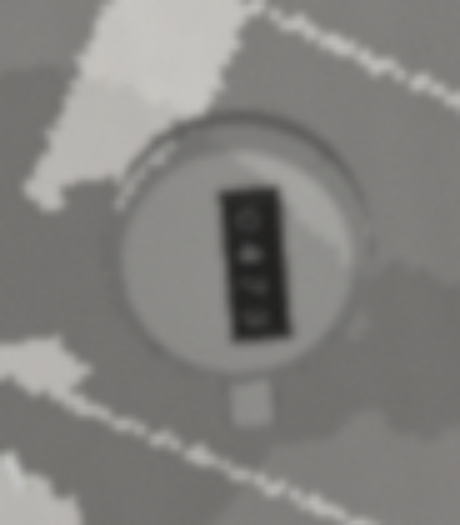

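t1c shows the counter lying flat with its window up. The top-face centre is at (319.6,189) and the lever points to −tool x, about 4.5° off.

```bash
python3 - <<'E'
from h import *
b=at("wrist",(319.5,188.8),.022); print(b); go((b[0],b[1],.004),79.9)
E
```

```text
[ 0.57528406 -0.26161707  0.022     ]
t 34.47 tcp [ 0.5755 -0.2642  0.1429] az 79.87 tilt [-0.0005  0.0005] dp/10cm [ 0.025 -0.006  1.389] rotz -0.0002
```

Call:
jog_arm(
  increments=[
    {"dp": [0.03, -0.005, 0.3], "rotation": [0, 0, 0]},
    {"dp": [0.03, -0.005, 0.6], "rotation": [0, 0, 0]},
    {"dp": [0.03, -0.005, 0.9], "rotation": [0, 0, 0]},
    {"dp": [0.03, -0.005, 0.9], "rotation": [0, 0, 0]},
    {"dp": [0.03, -0.005, 0.9], "rotation": [0, 0, 0]},
  ],
)

```text
time_s: 34.88
tool_pos: [0.5748, -0.2609, 0.0517]
tool_rot: [-0.002, 0.767, 0.642, -0.001]
contact_force: [-0.0, -0.3, -0.2]
finger_gap: 0.0851
grasp_force: 0.0
```

Call:
jog_arm(
  increments=[
    {"dp": [0, 0, 0.2], "rotation": [0, 0, 0]},
    {"dp": [0, 0, 0.35], "rotation": [0, 0, 0]},
    {"dp": [0, 0, 0.45], "rotation": [0, 0, 0]},
    {"dp": [0, 0, 0.48], "rotation": [0, 0, 0]},
    {"dp": [0, 0, 0.48], "rotation": [0, 0, 0]},
    {"dp": [0, 0, 0.48], "rotation": [0, 0, 0]},
  ],
)

```text
time_s: 35.38
tool_pos: [0.5766, -0.2627, 0.0057]
tool_rot: [0.0, 0.767, 0.642, 0.0]
contact_force: [0.1, 0.5, 0.5]
finger_gap: 0.0852
grasp_force: 0.0
```

Call:
jog_arm(
  increments=[
    {"dp": [0, 0, 0], "rotation": [0, 0, 0]},
    {"dp": [0, 0, 0], "rotation": [0, 0, 0]},
    {"dp": [0, 0, 0], "rotation": [0, 0, 0]},
    {"dp": [0, 0, 0], "rotation": [0, 0, 0]},
    {"dp": [0, 0, 0], "rotation": [0, 0, 0]},
    {"dp": [0, 0, 0], "rotation": [0, 0, 0]},
    {"dp": [0, 0, 0], "rotation": [0, 0, 0]},
    {"dp": [0, 0, 0], "rotation": [0, 0, 0]},
    {"dp": [0, 0, 0], "rotation": [0, 0, 0]},
    {"dp": [0, 0, 0], "rotation": [0, 0, 0]},
  ],
  fingers=0.25,
  force=30,
)

```text
time_s: 36.22
tool_pos: [0.5766, -0.2628, 0.0059]
tool_rot: [0.0, 0.767, 0.642, 0.0]
contact_force: [-2.3, 0.5, 6.4]
finger_gap: 0.0413
grasp_force: 30.7
```

Call:
jog_arm(
  increments=[
    {"dp": [0, 0, -0.1], "rotation": [0, 0, 0]},
    {"dp": [0, 0, -0.3], "rotation": [0, 0, 0]},
    {"dp": [0, 0, -0.6], "rotation": [0, 0, 0]},
    {"dp": [0, 0, -1], "rotation": [0, 0, 0]},
    {"dp": [0, 0, -1], "rotation": [0, 0, 0]},
    {"dp": [0, 0, -1], "rotation": [0, 0, 0]},
  ],
)

```text
time_s: 36.72
tool_pos: [0.578, -0.2636, 0.1086]
tool_rot: [0.003, 0.767, 0.642, 0.001]
contact_force: [-0.3, 0.2, -2.0]
finger_gap: 0.042
grasp_force: 30.7
```

```bash
python3 - <<'E'
from h import *
im=grab("t2"); s=telemetry.read_state(); print(s["finger_gap"],s["grasp_force"]); t=s["tool_pos"]
for r in cams.mark_of("wrist","tally_counter")[:1]: print(r)
for r in cams.boxes_of("wrist","tally_counter")[:1]: print(r)
c=np.array([np.cos(np.radians(84)),np.sin(np.radians(84))])
for d in(-.032,-.005,.022): print(d,proj("wrist",(*(t[:2]+d*c),t[2]-.004)),proj("wrist",(*(t[:2]+d*c),t[2]+.018)))
go((.4945,.107,.15),79.9)
E
```

```text
0.04162416575357681 30.718589667230844
{'location': [323.8, 266.4], 'conf': 0.71}
{'bbox': [321.8, 276.9, 95.6, 114.6], 'conf': 0.87}
-0.032 [321.50907554 313.19700504] [321.96619884 343.73061724]
-0.005 [317.64378629 268.07988586] [317.58075861 294.03414572]
0.022 [313.35557663 218.02627963] [312.64327899 238.08188032]
t 36.87 tcp [ 0.5751 -0.2617  0.1033] az 79.81 tilt [-0.0025  0.0018] dp/10cm [ 3.487 -1.446 -0.458] rotz -0.0005
```

Call:
jog_arm(
  increments=[
    {"dp": [0.1, -0.05, -0.3], "rotation": [0, 0, 0]},
    {"dp": [0.35, -0.15, -0.5], "rotation": [0, 0, 0]},
    {"dp": [0.65, -0.27, -0.5], "rotation": [0, 0, 0]},
    {"dp": [0.872, -0.361, -0.5], "rotation": [0, 0, 0]},
  ],
)

```text
time_s: 37.2
tool_pos: [0.5554, -0.1687, 0.1546]
tool_rot: [-0.001, 0.767, 0.641, 0.0]
contact_force: [0.7, 1.0, -1.8]
finger_gap: 0.0417
grasp_force: 30.9
```

Call:
jog_arm(
  increments=[
    {"dp": [0.3, -0.12, 0], "rotation": [0, 0, 0]},
    {"dp": [0.6, -0.24, 0], "rotation": [0, 0, 0]},
    {"dp": [0.872, -0.361, 0], "rotation": [0, 0, 0]},
  ],
)

```text
time_s: 37.45
tool_pos: [0.5342, -0.0761, 0.1529]
tool_rot: [-0.002, 0.767, 0.641, -0.001]
contact_force: [-0.1, 0.4, -1.1]
finger_gap: 0.0412
grasp_force: 30.9
```

Call:
jog_arm(
  increments=[
    {"dp": [0.3, -0.12, 0], "rotation": [0, 0, 0]},
    {"dp": [0.6, -0.24, 0], "rotation": [0, 0, 0]},
    {"dp": [0.872, -0.361, 0], "rotation": [0, 0, 0]},
  ],
)

```text
time_s: 37.7
tool_pos: [0.514, 0.016, 0.153]
tool_rot: [-0.002, 0.767, 0.642, -0.001]
contact_force: [-0.2, 0.2, -0.1]
finger_gap: 0.0414
grasp_force: 30.9
```

Call:
jog_arm(
  increments=[
    {"dp": [0.3, -0.12, 0], "rotation": [0, 0, 0]},
    {"dp": [0.6, -0.24, 0], "rotation": [0, 0, 0]},
    {"dp": [0.8, -0.33, 0], "rotation": [0, 0, 0]},
    {"dp": [0.872, -0.361, 0], "rotation": [0, 0, 0]},
    {"dp": [0.872, -0.361, 0], "rotation": [0, 0, 0]},
    {"dp": [0.872, -0.361, 0], "rotation": [0, 0, 0]},
  ],
)

```text
time_s: 38.2
tool_pos: [0.4952, 0.106, 0.154]
tool_rot: [-0.0, 0.767, 0.642, -0.001]
contact_force: [-0.4, 0.3, 0.2]
finger_gap: 0.0416
grasp_force: 30.9
```

```bash
python3 - <<'E'
from h import *
im=grab("t3"); go((.4945,.107,.0135),79.9)
E
```

```text
t 38.25 tcp [0.4956 0.1056 0.1543] az 79.78 tilt [-0.0013 -0.0004] dp/10cm [ 0.013 -0.012  1.408] rotz -0.0007
```

Call:
jog_arm(
  increments=[
    {"dp": [0.015, -0.01, 0.3], "rotation": [0, 0, 0]},
    {"dp": [0.015, -0.01, 0.6], "rotation": [0, 0, 0]},
    {"dp": [0.015, -0.01, 0.85], "rotation": [0, 0, 0]},
    {"dp": [0.015, -0.01, 0.95], "rotation": [0, 0, 0]},
    {"dp": [0.015, -0.01, 0.95], "rotation": [0, 0, 0]},
  ],
)

```text
time_s: 38.67
tool_pos: [0.493, 0.1069, 0.0572]
tool_rot: [-0.002, 0.768, 0.641, -0.002]
contact_force: [-0.9, 0.8, -1.0]
finger_gap: 0.0417
grasp_force: 30.9
```

Call:
jog_arm(
  increments=[
    {"dp": [0, 0, 0.2], "rotation": [0, 0, 0]},
    {"dp": [0, 0, 0.35], "rotation": [0, 0, 0]},
    {"dp": [0, 0, 0.43], "rotation": [0, 0, 0]},
    {"dp": [0, 0, 0.45], "rotation": [0, 0, 0]},
    {"dp": [0, 0, 0.45], "rotation": [0, 0, 0]},
    {"dp": [0, 0, 0.45], "rotation": [0, 0, 0]},
    {"dp": [0, 0, 0.45], "rotation": [0, 0, 0]},
  ],
)

```text
time_s: 39.25
tool_pos: [0.4961, 0.108, 0.0163]
tool_rot: [0.001, 0.767, 0.642, 0.001]
contact_force: [0.1, 0.4, -0.5]
finger_gap: 0.0418
grasp_force: 30.9
```

Call:
jog_arm(
  increments=[
    {"dp": [0, -0.01, 0.01], "rotation": [0, 0, 0]},
    {"dp": [0, -0.01, 0.02], "rotation": [0, 0, 0]},
    {"dp": [0, -0.01, 0.028], "rotation": [0, 0, 0]},
    {"dp": [0, -0.01, 0.028], "rotation": [0, 0, 0]},
    {"dp": [0, -0.01, 0.028], "rotation": [0, 0, 0]},
  ],
)

```text
time_s: 39.67
tool_pos: [0.4941, 0.1082, 0.0123]
tool_rot: [0.0, 0.767, 0.642, 0.0]
contact_force: [0.3, 0.1, 0.5]
finger_gap: 0.0419
grasp_force: 30.9
```

Contact is near. I'll go 1 mm further.

Call:
jog_arm(
  increments=[
    {"dp": [0, 0, 0.005], "rotation": [0, 0, 0]},
    {"dp": [0, 0, 0.01], "rotation": [0, 0, 0]},
    {"dp": [0, 0, 0.01], "rotation": [0, 0, 0]},
    {"dp": [0, 0, 0.01], "rotation": [0, 0, 0]},
  ],
)

```text
time_s: 40.0
tool_pos: [0.4942, 0.1083, 0.0122]
tool_rot: [-0.0, 0.767, 0.642, -0.0]
contact_force: [-4.8, -0.2, 10.4]
finger_gap: 0.0417
grasp_force: 31.7
```

Call:
jog_arm(
  increments=[
    {"dp": [0, 0, 0], "rotation": [0, 0, 0]},
    {"dp": [0, 0, 0], "rotation": [0, 0, 0]},
    {"dp": [0, 0, 0], "rotation": [0, 0, 0]},
    {"dp": [0, 0, 0], "rotation": [0, 0, 0]},
    {"dp": [0, 0, 0], "rotation": [0, 0, 0]},
  ],
  fingers=0.9,
)

```text
time_s: 40.42
tool_pos: [0.4939, 0.1082, 0.011]
tool_rot: [-0.0, 0.767, 0.642, -0.0]
contact_force: [-0.0, 0.9, -0.2]
finger_gap: 0.0768
grasp_force: 0.0
```

Call:
jog_arm(
  increments=[
    {"dp": [0, 0, -0.3], "rotation": [0, 0, 0]},
    {"dp": [0, 0, -0.7], "rotation": [0, 0, 0]},
    {"dp": [0, 0, -1], "rotation": [0, 0, 0]},
    {"dp": [0, 0, -1], "rotation": [0, 0, 0]},
  ],
)

```text
time_s: 40.75
tool_pos: [0.4987, 0.1083, 0.1179]
tool_rot: [0.004, 0.767, 0.642, 0.005]
contact_force: [1.5, -0.9, -0.1]
finger_gap: 0.077
grasp_force: 0.0
```

Call:
jog_arm(
  increments=[
    {"dp": [0, 0, -0.4], "rotation": [0, 0, 0]},
    {"dp": [0, 0, -0.8], "rotation": [0, 0, 0]},
    {"dp": [0, 0, -1], "rotation": [0, 0, 0]},
    {"dp": [0, 0, -1], "rotation": [0, 0, 0]},
    {"dp": [0, 0, -1], "rotation": [0, 0, 0]},
    {"dp": [0, 0, -1], "rotation": [0, 0, 0]},
  ],
)

```text
time_s: 41.25
tool_pos: [0.4931, 0.1082, 0.2096]
tool_rot: [-0.001, 0.767, 0.642, -0.001]
contact_force: [-0.1, 0.3, 0.0]
finger_gap: 0.0768
grasp_force: 0.0
```

```bash
python3 - <<'E'
from h import *
im=grab("f"); go((.474,-.009,.2))
for l,z in [("tally_counter",.0064),("star_knob",.0064),("bearing",.067),("spring_clamp",0)]:
  for r in cams.mark_of("wrist",l)[:1]: print(l,r,at("wrist",r["location"],z))
m=blob(im,(20,100,50),(35,255,255),proj("wrist",(.494,.1035,.0064)),70); c=max(cv2.findContours(m,0,1)[0],key=cv2.contourArea)
e=cv2.fitEllipse(cv2.convexHull(c)); print("yellow",at("wrist",e[0],.0064))
m=blob(im,(45,80,30),(85,255,255),proj("wrist",(.453,-.122,.0064)),60); c=max(cv2.findContours(m,0,1)[0],key=cv2.contourArea)
e=cv2.fitEllipse(cv2.convexHull(c)); print("green",at("wrist",e[0],.0064))
p=proj("wrist",(.475,.0,.02)).astype(int); print(p); cv2.imwrite("pics/fc.png",cv2.resize(im[max(0,p[1]-170):p[1]+150,p[0]-130:p[0]+130],None,fx=1.8,fy=1.8))
E
```

```text
t 41.3 tcp [0.4928 0.1082 0.2091] az 79.82 tilt [-0.0037  0.    ] dp/10cm [-1.187  0.022  0.091] rotz None
tally_counter {'location': [325.5, 168.4], 'conf': 0.92} [0.49804922 0.10711396 0.0064    ]
star_knob {'location': [322.3, 346.4], 'conf': 0.65} [ 0.4542884  -0.12023225  0.0064    ]
bearing {'location': [327.5, 302.7], 'conf': 0.67} [ 0.47824465 -0.01368428  0.067     ]
spring_clamp {'location': [322.2, 284.1], 'conf': 0.71} [ 0.46943288 -0.03433933  0.        ]
yellow [0.49373674 0.10308719 0.0064    ]
green [ 0.45295366 -0.12180349  0.0064    ]
[321 267]
```

```bash
python3 - <<'E'
from h import *
im=cv2.imread("pics/f.png"); hsv=cv2.cvtColor(im,cv2.COLOR_BGR2HSV); cal("wrist")
ym=blob(im,(20,100,50),(35,255,255),proj("wrist",(.494,.1035,.0064)),70); c=max(cv2.findContours(ym,0,1)[0],key=cv2.contourArea)
h=np.zeros_like(ym); cv2.fillConvexPoly(h,cv2.convexHull(c),255); h=cv2.erode(h,np.ones((3,3)))
d=((h>0)&(hsv[...,1]<70)&(hsv[...,2]>90)).astype(np.uint8)
d=cv2.morphologyEx(d,cv2.MORPH_OPEN,np.ones((5,5),np.uint8)); c=max(cv2.findContours(d,0,1)[0],key=cv2.contourArea); e=cv2.fitEllipse(cv2.convexHull(c))
print(e,at("wrist",e[0],.0284),cv2.boundingRect(c)); print("pred",proj("wrist",(.494,.1082,.0284)))
for y in range(140,215,5): print(y,"".join("#" if (hsv[y,x,1]<70 and h[y,x]) else ("y" if h[y,x] else ".") for x in range(280,372,2)))
E
```

```text
((322.6870422363281, 172.81692504882812), (42.58363723754883, 52.47224426269531), 171.96514892578125) [0.49531413 0.10839473 0.0284    ] (301, 148, 44, 53)
pred [321.41110758 173.23348084]
140 ..............................................
145 ..............yyyyyyyyyyyyyyyy................
150 ..........yyyyyy###########yyyyyy.............
155 ........yyyyyy################yyyyy...........
160 .......yyyyy###################yyyyyy.........
165 ......yyyyy#####################yyyyy.........
170 .....yyyyyy######################yyyyy........
175 .....yyyyyy#####################yyyyyy........
180 ......yyyyyy###################yyyyyyy........
185 ......yyyyyyy#################yyyyyyy.........
190 ........yyyyyyyyy#########yyyyyyyyy...........
195 ..........yyyyyyyyyyy####yyyyyyyy.............
200 .............yyyyyyyy###yyyyyy................
205 ..............................................
210 ..............................................
```

```bash
python3 -c "
from h import *
print(order.hand_in())"
```

```text
the job is handed in; nothing more can be done
None
```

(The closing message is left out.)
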